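Lay out a lamp-to-sphere light path on the optical table

ROBOT

A 6-joint arm with a two-finger parallel gripper is mounted at the origin on the work surface. World frame = base frame: x ahead of the robot, y to its left, z up, the work surface at z = 0. Lengths are in m, angles in rad, forces in N, time in s.
With the tool pointing down it reaches from about 0.3 to 0.85 m from the base axis. Payload 4.2 kg.
Tool frame: the origin (TCP) lies on the centre line of the jaws, within the pads' length; the fingertips stand 25 mm ahead of it and the grasp point (between the pads) lies 6 mm ahead of it; z points along the fingers, y is the line along which they close (so a half turn about z gives the same grasp; the last joint's range is limited). The gripper opens to 91 mm and grips with 3 to 60 N. Pads are 32 mm wide; open, the fingers measure 118 mm over their backs; the gripper's body (76 mm by 178 mm) begins 60 mm behind the grasp point.
Start: joints at [1.193, 0.32, 1.565, -0, 1.257, -0.02], TCP at [0.201, 0.539, 0.217] pointing down, gripper open.
Joint ranges: [-3.11, 3.11], [-0.84, 2.01], [0.21, 2.61], [-1.34, 4.49], [0.05, 2.63], [-2.56, 2.56]. Speed limits (rad/s): [2.57, 2.57, 3.14, 3.14, 3.14, 3.14].

INTERFACE

Orientations are given as a unit quaternion [w, x, y, z].
In Python, from cell import robot gives the robot as it stands. The module is installed in compiled form; this text tells all that it offers.
- The arm moves only by the tool move_arm, never from a script. Its arguments are lists of equal length, an entry for each row: "translation": the shift along the tool's x, y, z in m, a list of three; "twist": the turn about the tool's z in rad; "hand": the gripper's target within -1 to 1 (shut at 1, half-way at 0, fully open at -1). A call has 1 to 8 rows; each row is the pose to reach, as a shift and turn from the pose commanded when the call began, along the tool's axes at that moment; what a row does not reach only later rows make up. A row lasts 1/12 s, in which the tool goes at most 41.7 mm and 7.16 degrees, less where a joint would pass 70% of its speed; a pose out of reach is approached as far as the arm can. A call with a gripper value outside its range is refused whole. The fingers move at their own pace and stop on an object; the grip force is fixed at half the most. Time passes only in rows, so rows that repeat a pose let the fingers close. It gives the time, the measured TCP pose, the force, the opening and the grip force at its end, in the units of the state.
- robot.get_obs(): the state, without advancing time (a new reading comes with each control period).
- robot.get_image(name): name is "side" or "top" or "wrist"; returns the picture (400x640x3 uint8, blue, green, red); there is no depth.
- robot.camera_info(name): a dict with "camera_matrix" (3x3 intrinsics, pixels), "R" (3x3) and "t" (3): a world point X has camera coordinates R X + t. Camera axes: x right, y down, z forward; pixel columns grow to the right and rows downward; lengths in m; the calibration is good to about 2 mm. A picture is of the moment at which its call begins: read the wrist's pose just before it. camera_info takes no time and is no camera call; for the wrist camera it gives the pose at the moment of the call.
- robot.finish_job(): hands the job in; it is judged then, once.
Trained networks look in the newest picture that a camera, given by its name, has taken for a name from the list of things; names that differ only in an ending like _2 or _b are one class to them, and where a whole thing is asked for, a point or a joint stands for the part that bears it (a point fixed in the world has none). Each returns a list of dicts, best first, with "p" (0 to 1); they miss things now and then, are a little off and sometimes report something else, mostly with a low value. They report only what shows in the picture. A call takes as long as a camera call.
- robot.find_in(camera, target): "position" ([column, row] in pixels, amid what is visible of it).
- robot.cut_out(camera, target): "pixels" (400x640 bool, what is visible of it) and "position" ([column, row] in pixels, amid what is visible of it).
The state is a dict: "time_s": time; "qpos": joint angles; "joint_velocities": joint speeds; "joint_efforts": joint torques, N m; "tcp_pos": TCP position; "tcp_rot": TCP orientation; "force": force on the tool from outside, world axes, zero at the start; "torque": the same for the moment, N m; "gripper_width": opening from 0.0 (shut) to 1.0 (fully open); "finger_force": force on a finger pad.
Only numpy, scipy, OpenCV 4.12 (cv2) and the standard library are available. Lean on these libraries where they do the work, as an engineer would, in place of code of your own. Each camera call takes 0.05 s, during which the arm holds its last target. There are 200 camera calls.

TASK

Set up the light path: lower the two-hole plate over both dowels of the low base until it lies flat, then stand the big lens upright on the middle of the plate. Stand the small lens on the table about halfway between the lamp and the big lens, and the filter holder about halfway between the big lens and the white sphere, both on the straight line from lamp to sphere. All three must face along that line; leave everything standing free.

Things in the scene. Friction and masses are not known exactly. Their poses are not given: they have to be found in the camera images.
- plate_mid (a point): Loose flat aluminium plate, 104 x 50 x 10 mm thick, lying flat on the table. Point at its centre, half-way up (5 mm above its underside). x along its 104 mm length, y across its 50 mm width, z up. Two through holes of 11 mm diameter on its x axis, 38 mm either side of the centre (76 mm apart). Turned by half a turn it fits just as well.
- big_lens_mid (a point): Loose big round lens in a dark mount, 74 mm high, the widest of the three mounts and with no post: round cell of 54 mm diameter and 14 mm thick, with 18 mm high flat lugs at both sides that make it 58 mm wide, a small steel screw on top, on a rectangular foot 44 (x) x 36 (y) x 10 mm. Point at the lens centre, half-way up, 37 mm above its underside. y is the lens axis (the way the light goes, either way round), x runs across the 58 mm width, z up.
- small_lens_mid (a point): Loose small round lens on a steel post, 78 mm high: round cell of 30 mm diameter, 14 mm thick, with flat lugs 18 mm high that make it 34 mm wide (x), its centre 61 mm above the underside; below it a post 18 (x) x 14 (y) mm, on a round foot of 44 mm diameter, 10 mm high. Point on its axis half-way up, 38 mm above its underside (23 mm below the lens centre). y is the lens axis (either way round), x runs across the width, z up.
- filter_mid (a point): Loose filter holder: dark upright rectangular block 46 mm wide (x) and 18 mm thick (y), reaching from the foot to 84 mm high, with a square of dark green glass in both faces; foot 50 (x) x 38 (y) x 10 mm. Point on its axis half-way up, 42 mm above its underside. y is the way the light goes through (either way round), x runs across the 46 mm width, z up.
- base_top (a point): Fixed low dark steel base, 116 (x) x 60 (y) x 14 mm high, with two upright dowels of 8 mm diameter on its x axis, 38 mm either side of its centre; they stand 18 mm above its top, the upper 6 mm tapered. Point at the centre of its top face, 14 mm above the table. y runs along the line from lamp to sphere, which passes over the base's centre; z up.
- lamp: Fixed round grey lamp house, 72 mm diameter, 95 mm high, a round window on two opposite sides. Origin at the centre of its underside, on the table. Stands 190 to 225 mm from the base's centre, on the line along the base's y axis, at either end of it.
- sphere: Fixed white sphere of 68 mm diameter on a short post and a dark round foot of 60 mm diameter, 95 mm high in all, a dark port on two opposite sides. Origin at the centre of its foot's underside, on the table. Stands 190 to 225 mm from the base's centre, on the other side from the lamp, on the same line.

How it is judged:
On the way, in this order (a step that is already met when the one before it is completed fails the run):
1. the plate lies flat on the base, over both dowels (horizontal distance between plate_mid and base_top below 0.004 m and z of plate_mid in the frame of base_top between 0.0025 and 0.0075 m and angle between the x axis of plate_mid and the x axis of base_top, either way round below 0.08 rad and angle between plate_mid's own z axis and vertical below 0.05 rad), for 0.2 s.
2. the big lens stands on the middle of the seated plate (all of step 1 and horizontal distance between big_lens_mid and plate_mid below 0.013 m and z of big_lens_mid in the frame of base_top between 0.043 and 0.051 m and angle between big_lens_mid's own z axis and vertical below 0.08 rad and angle between the y axis of big_lens_mid and the y axis of base_top, either way round below 0.25 rad), for 0.2 s.
At the end, for the whole second after the job is handed in: Plate flat over both dowels (4 mm); big lens on it, within 13 mm of its centre; small lens between lamp and base, filter between base and sphere, each within 14 mm of the line, at least 65 mm from both neighbours' axes; all upright, facing the line within 0.25 rad, free, at rest (all of step 2 and x of small_lens_mid in the frame of base_top between -0.014 and 0.014 m and horizontal distance between small_lens_mid and lamp between 0.065 and 0.14 m and horizontal distance between small_lens_mid and base_top between 0.065 and 0.16 m and height (world z) of small_lens_mid between 0.034 and 0.042 m and angle between each of small_lens_mid, filter_mid's own z axis and vertical below 0.08 rad and angle between the y axis of each of small_lens_mid, filter_mid and the y axis of base_top, either way round below 0.25 rad and x of filter_mid in the frame of base_top between -0.014 and 0.014 m and horizontal distance between filter_mid and sphere between 0.065 and 0.14 m and horizontal distance between filter_mid and base_top between 0.065 and 0.16 m and height (world z) of filter_mid between 0.038 and 0.046 m and linear speed of each of plate, big_lens, small_lens, filter below 0.02 m/s); the robot touches nothing.
It also fails if it takes over 128 s, if anything falls off the work surface, if the arm or the gripper's body presses on something with over 40 N, if the wrist force passes 120 N, or if a joint passes its speed limit or range.

## Working session

There is one attempt and no reset: what is moved stays moved. The work goes in short steps, Python scripts to look and compute and a tool call to move; the robot and the scene stay as the last step left them, time stands still between calls to the robot, and variables do not carry over. Pictures are saved under pics/ and viewed, at most 14 in all, crops included, and the job is handed in when it is done.

Besides the shell and the picture viewer there is one more tool, called after "Request:" by a JSON object that holds its "method" and its "body", one argument or row to a line. move_arm: Moves the arm, as the interface text tells. Its arguments: {"type":"object","properties":{"translation":{"type":"array","items":{"type":"array","items":{"type":"number"}}},"twist":{"type":"array","items":{"type":"number"}},"hand":{"type":"array","items":{"type":"number"}}},"required":["translation","twist","hand"]}

```bash
ls; mkdir -p pics; cat > h.py <<'E'
import numpy as np, cv2
from cell import robot
def ray(cam,px):
    c=robot.camera_info(cam);K,R,t=[np.array(c[k],float) for k in("camera_matrix","R","t")]
    d=R.T@np.linalg.solve(K,[px[0],px[1],1.]);o=-R.T@t.reshape(3);return o,d
def onz(cam,px,z):
    o,d=ray(cam,px);return o+d*(z-o[2])/d[2]
def proj(cam,X):
    c=robot.camera_info(cam);K,R,t=[np.array(c[k],float) for k in("camera_matrix","R","t")]
    p=K@(R@np.array(X,float)+t.reshape(3));return p[:2]/p[2]
E
python3 - <<'E'
from h import *
np.set_printoptions(precision=4,suppress=True)
for n in("top","side"):
    im=robot.get_image(n);cv2.imwrite(f"pics/{n}0.png",im)
    c=robot.camera_info(n);R=np.array(c["R"]);print(n,np.array(c["camera_matrix"]).round(1).tolist(),(-R.T@np.array(c["t"]).reshape(3)),R.tolist())
for t in["plate_mid","big_lens_mid","small_lens_mid","filter_mid","base_top","lamp","sphere"]:
    for n in("top","side"):
        print(t,n,[(np.round(r["position"],1).tolist(),round(r["p"],2)) for r in robot.find_in(n,t)[:3]])
print(robot.get_obs())
E
```

```text
pics
top [[365.3, 0.0, 318.0], [0.0, 365.3, 196.1], [0.0, 0.0, 1.0]] [0.4516 0.003  0.8734] [[-0.015375815088579681, -0.9997558787276901, 0.015867175545316477], [-0.9901229772346881, 0.013012122643636914, -0.13959647064386746], [0.13935592654164017, -0.017856864610872644, -0.990081339145421]]
side [[491.7, 0.0, 314.0], [0.0, 491.7, 198.5], [0.0, 0.0, 1.0]] [ 0.4827 -0.9935  0.8001] [[0.9976346846488472, -0.06533044053386906, 0.021376845540112197], [-0.02175724050813021, -0.5951107559571244, -0.803349121260247], [0.0652047427037834, 0.8009838460816738, -0.5951245414576201]]
plate_mid top [([267.7, 254.9], 0.59)]
plate_mid side []
big_lens_mid top [([439.7, 249.8], 0.63)]
big_lens_mid side [([264.7, 302.3], 0.57)]
small_lens_mid top [([355.2, 248.7], 0.86)]
small_lens_mid side [([262.9, 236.3], 0.71)]
filter_mid top [([181.8, 256.7], 0.86), ([442.0, 250.5], 0.48)]
filter_mid side [([265.6, 146.6], 0.79)]
base_top top [([295.0, 164.5], 0.81)]
base_top side [([345.9, 207.0], 0.62)]
lamp top [([386.2, 169.3], 0.83)]
lamp side [([353.8, 246.6], 0.85)]
sphere top [([203.9, 156.4], 0.69)]
sphere side [([342.0, 152.1], 0.89)]
{'time_s': 0.8, 'qpos': array([ 1.193 ,  0.3196,  1.5645, -0.    ,  1.2574, -0.02  ]), 'joint_velocities': array([ 0.0007,  0.0005,  0.0022, -0.0011, -0.0021, -0.0006]), 'joint_efforts': array([ -0.0007, -41.2306, -23.2215,   0.0729,   0.0376,  -0.    ]), 'tcp_pos': array([0.2014, 0.5386, 0.2171]), 'tcp_rot': array([0.   , 0.178, 0.984, 0.   ]), 'force': array([-0.1947, -0.1991,  0.2602]), 'torque': array([ 0.0429,  0.0364, -0.0546]), 'finger_force': 0.0, 'gripper_width': 0.999536053725473}
```

```bash
python3 - <<'E'
import cv2
a=cv2.imread("pics/top0.png")[90:320,140:480];cv2.imwrite("pics/topc.png",cv2.resize(a,None,fx=2.3,fy=2.3,interpolation=cv2.INTER_CUBIC))
a=cv2.imread("pics/side0.png")[90:340,180:440];cv2.imwrite("pics/sidec.png",cv2.resize(a,None,fx=2.3,fy=2.3,interpolation=cv2.INTER_CUBIC))
E
```

```text
(no output)
```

View pics/topc.png

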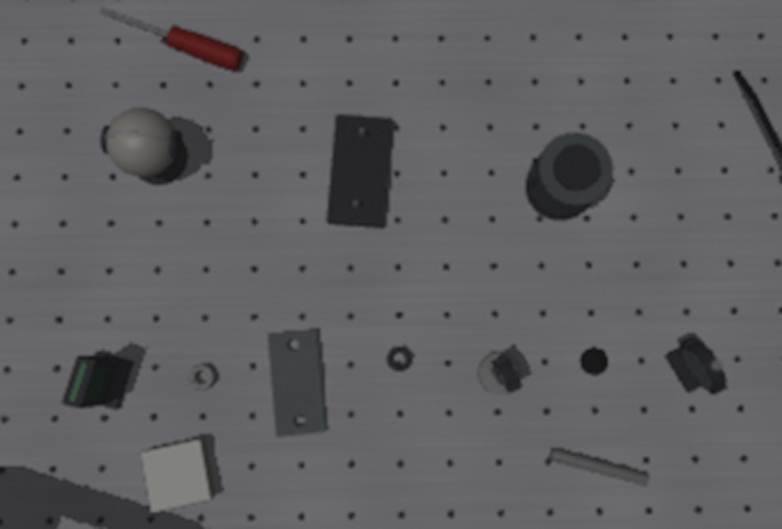

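View pics/sidec.png

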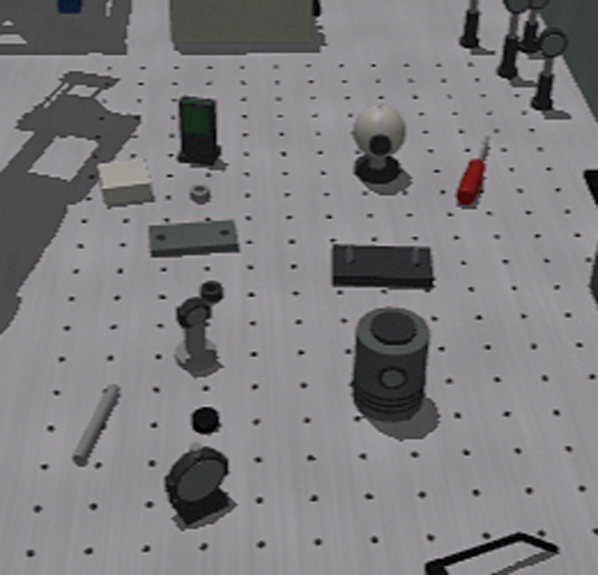

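The top view shows the base at crop (361,171), with the lamp to its right (573,165) and the sphere to its left (142,142). The plate is at (298,382) with holes at (294,344) and (300,421). The filter is at (97,380), the small lens at (500,368) and the big lens at (695,363). The side view agrees: filter, plate, small lens and big lens run in a row from far to near, with the sphere, base and lamp beside them.

```bash
python3 - <<'E'
from h import *
np.set_printoptions(precision=4,suppress=True)
S=2.3
f=lambda u,v:(140+u/S,90+v/S)
for n,p,z in[("hole1",f(294,344),.01),("hole2",f(300,421),.01),("dow1",f(363,131),.03),("dow2",f(355,203),.03),("sphere",f(142,142),.061),("lamptop",f(576,166),.095),("filter",f(97,380),.03)]:
    print(n,onz("top",p,z))
for t,z in(("plate_mid",.01),("base_top",.014)):
    m=robot.cut_out("top",t)[0]["pixels"].astype(np.uint8)
    c=max(cv2.findContours(m,0,2)[0],key=cv2.contourArea);b=cv2.boxPoints(cv2.minAreaRect(c));q=np.array([onz("top",p,z) for p in b])
    print(t,q[:,:2],q.mean(0),np.linalg.norm(q[1]-q[0]),np.linalg.norm(q[2]-q[1]))
for t,z in(("small_lens_mid",.045),("big_lens_mid",.03),("filter_mid",.04),("lamp",.05),("sphere",.06)):
    A=[];B=[]
    for cam in("top","side"):
        o,d=ray(cam,robot.cut_out(cam,t)[0]["position"]);d/=np.linalg.norm(d);P=np.eye(3)-np.outer(d,d);A.append(P);B.append(P@o)
    x=np.linalg.solve(sum(A),sum(B));print(t,x,[np.linalg.norm(a@x-b).round(4) for a,b in zip(A,B)])
c=robot.camera_info("wrist");R=np.array(c["R"]);o=robot.get_obs()
from scipy.spatial.transform import Rotation as Ro
T=Ro.from_quat(o["tcp_rot"],scalar_first=True).as_matrix()
print(c["camera_matrix"],"cam in tool",T.T@(-R.T@np.array(c["t"]).reshape(3)-o["tcp_pos"]),R@T,T)
E
```

```text
hole1 [0.4718 0.1065 0.01  ]
hole2 [0.3948 0.1002 0.01  ]
dow1 [0.6887 0.0338 0.03  ]
dow2 [0.6132 0.0426 0.03  ]
sphere [0.6712 0.251  0.061 ]
lamptop [ 0.634  -0.1707  0.095 ]
filter [0.439  0.2977 0.03  ]
plate_mid [[0.4803 0.1371]
 [0.485  0.0842]
 [0.384  0.0737]
 [0.3796 0.1258]] [0.4322 0.1052 0.01  ] 0.053062998880444086 0.1015472036388389
base_top [[0.5933 0.075 ]
 [0.7118 0.0677]
 [0.7072 0.0056]
 [0.5888 0.014 ]] [0.6503 0.0406 0.014 ] 0.11867651775690533 0.06226618295043417
small_lens_mid [ 0.4422 -0.1029  0.0289] [np.float64(0.0005), np.float64(0.0005)]
big_lens_mid [ 0.4435 -0.2969  0.0246] [np.float64(0.0001), np.float64(0.0001)]
filter_mid [0.4431 0.298  0.0456] [np.float64(0.0036), np.float64(0.0036)]
lamp [ 0.6333 -0.169   0.0491] [np.float64(0.0027), np.float64(0.0027)]
sphere [0.6656 0.2526 0.0496] [np.float64(0.003), np.float64(0.003)]
[[283.6959   0.     323.2625]
 [  0.     283.6959 202.9484]
 [  0.       0.       1.    ]] cam in tool [ 0.0732 -0.     -0.168 ] [[-0.      1.     -0.0005]
 [-0.9649 -0.0001 -0.2627]
 [-0.2627  0.0004  0.9649]] [[-0.9367  0.3502  0.    ]
 [ 0.3502  0.9367  0.    ]
 [-0.      0.0001 -1.    ]]
```

```bash
cat >> h.py <<'E'
from scipy.spatial.transform import Rotation as Ro
def go(x,y,z,a):
    "tool-axes shift and twist to TCP target; a = angle of the closing line (tool y), degrees, nearest of the asked"
    o=robot.get_obs();T=Ro.from_quat(o["tcp_rot"],scalar_first=True).as_matrix()
    s=T.T@(np.array([x,y,z])-o["tcp_pos"]);cur=np.degrees(np.arctan2(T[1,1],T[0,1]))
    print("t",round(o["time_s"],2),"tcp",o["tcp_pos"].round(4),"yaw",cur.round(2),"shift",s.round(4),"dist",np.linalg.norm(s).round(3),"twist",np.radians(cur-a).round(4),"w",round(o["gripper_width"],3),"F",o["force"].round(1))
E
```

Request:
{"method": "move_arm", "body": {
  "translation": [
    [-0.037, -0.019, 0],
    [-0.074, -0.038, 0],
    [-0.111, -0.057, 0],
    [-0.148, -0.076, 0],
    [-0.185, -0.095, 0],
    [-0.222, -0.114, 0],
    [-0.259, -0.133, 0],
    [-0.296, -0.152, 0]
  ],
  "twist": [0, 0, 0, 0, 0, 0, 0, 0],
  "hand": [-1, -1, -1, -1, -1, -1, -1, -1]
}}

```text
time_s: 2.07
tcp_pos: [0.4264, 0.2909, 0.2173]
tcp_rot: [0.0, 0.178, 0.984, 0.0]
force: [0.7, 0.7, -0.3]
gripper_width: 1.001
finger_force: 0.0
```

Request:
{"method": "move_arm", "body": {
  "translation": [
    [-0.037, -0.019, 0],
    [-0.074, -0.038, 0],
    [-0.111, -0.057, 0],
    [-0.148, -0.076, 0],
    [-0.185, -0.095, 0.01],
    [-0.222, -0.114, 0.03],
    [-0.259, -0.133, 0.05],
    [-0.3, -0.158, 0.08]
  ],
  "twist": [0, 0, 0, 0, -0.08, -0.16, -0.24, -0.28],
  "hand": [-1, -1, -1, -1, -1, -1, -1, -1]
}}

```text
time_s: 2.73
tcp_pos: [0.6397, 0.0544, 0.15]
tcp_rot: [0.001, 0.037, 0.999, 0.0]
force: [-0.6, -0.4, 0.5]
gripper_width: 0.996
finger_force: 0.0
```

Request:
{"method": "move_arm", "body": {
  "translation": [
    [0, 0, 0],
    [0, 0, 0]
  ],
  "twist": [0, 0],
  "hand": [-1, -1]
}}

```text
time_s: 2.9
tcp_pos: [0.6375, 0.0545, 0.1478]
tcp_rot: [-0.002, 0.041, 0.999, -0.0]
force: [-0.7, 0.4, -0.1]
gripper_width: 0.999
finger_force: 0.0
```

```bash
python3 - <<'E'
from h import *
go(.6508,.039,.13,85.4)
im=robot.get_image("wrist");cv2.imwrite("pics/w1.png",im)
for d in((.6887,.0338,.032),(.6132,.0426,.032)):print(proj("wrist",d))
E
```

```text
t 2.9 tcp [0.6375 0.0545 0.1478] yaw 85.34 shift [-0.0146 -0.0144  0.0177] dist 0.027 twist -0.001 w 0.999 F [-0.7  0.4 -0.1]
[306.92788094 246.04982891]
[308.52249696 176.88625329]
```

View pics/w1.png

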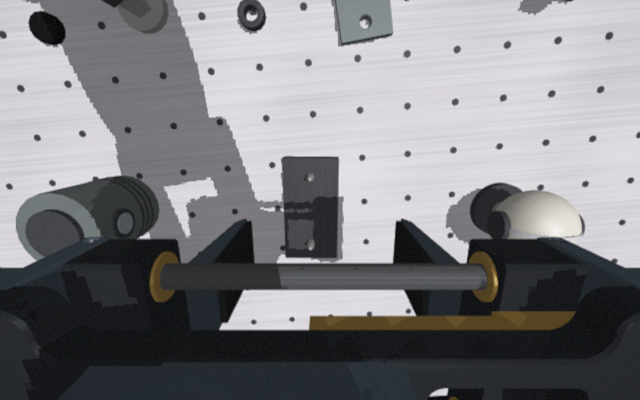

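The wrist picture shows the base at (310,207) with its dowels near (309,177) and (308,245), where I predicted them. The lamp is at left, the sphere at right, and the plate is at the top (362,20).

```bash
python3 - <<'E'
import cv2,numpy as np
a=cv2.imread("pics/w1.png")
b=np.hstack([cv2.resize(a[160:200,285:335],None,fx=8,fy=8,interpolation=0),cv2.resize(a[225:265,285:335],None,fx=8,fy=8,interpolation=0)])
b=cv2.convertScaleAbs(b,alpha=1.6)
cv2.imwrite("pics/w1c.png",b)
E
```

```text
(no output)
```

View pics/w1c.png

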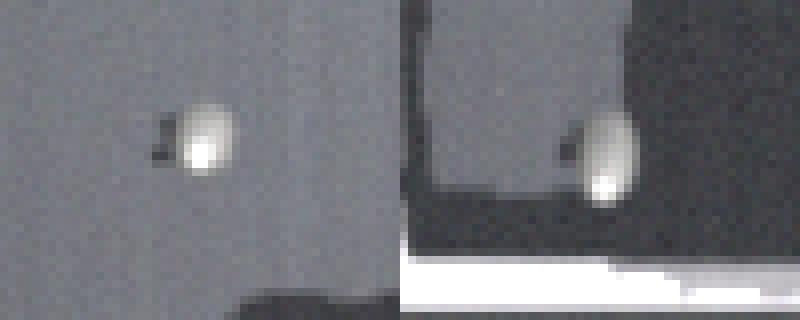

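Both dowels show clearly. Dowel 1 spans rows 173.0–181.8 around column 310.5, and dowel 2 spans rows 238.7–251 around column 310.8.

```bash
python3 - <<'E'
from h import *
np.set_printoptions(precision=4,suppress=True)
o=robot.get_obs();T=Ro.from_quat(o["tcp_rot"],scalar_first=True).as_matrix()
P=[]
for c,r0,r1 in((310.4,173.,181.8),(310.6,238.7,251.)):
    tx=T[:,0]*.004
    near=onz("wrist",(c,r0),.014)-tx; far=onz("wrist",(c,r1),.032)+tx*.6   # near edge is at tool +x
    print(near[:2],far[:2]);P.append((near+far)[:2]/2)
P=np.array(P);d=P[1]-P[0];print("mid",P.mean(0),"len",np.linalg.norm(d),"ang x axis",np.degrees(np.arctan2(d[1],d[0])),T.round(4))
print(o["tcp_pos"])
go(.4328,.1043,.15,94.7)
E
```

```text
[0.6162 0.0435] [0.616  0.0442]
[0.6918 0.0368] [0.6924 0.0374]
mid [0.6541 0.0405] len 0.07630709942188214 ang x axis -5.075193714579962 [[-0.9968  0.0795 -0.0017]
 [ 0.0795  0.9968  0.0005]
 [ 0.0018  0.0003 -1.    ]]
[0.6375 0.0558 0.1492]
t 2.95 tcp [0.6375 0.0558 0.1492] yaw 85.44 shift [ 0.2079  0.0321 -0.0004] dist 0.21 twist -0.1617 w 0.997 F [-0.2 -0.3 -0.3]
```

Request:
{"method": "move_arm", "body": {
  "translation": [
    [0.035, 0.006, 0],
    [0.07, 0.012, 0],
    [0.105, 0.018, 0],
    [0.14, 0.024, 0],
    [0.175, 0.028, 0],
    [0.205, 0.032, 0],
    [0.228, 0.032, 0],
    [0.228, 0.032, 0]
  ],
  "twist": [0, -0.04, -0.08, -0.12, -0.16, -0.16, -0.16, -0.16],
  "hand": [-1, -1, -1, -1, -1, -1, -1, -1]
}}

```text
time_s: 3.62
tcp_pos: [0.4073, 0.1068, 0.1509]
tcp_rot: [-0.001, -0.043, 0.999, 0.0]
force: [-1.3, -0.7, -0.0]
gripper_width: 1.0
finger_force: 0.0
```

Request:
{"method": "move_arm", "body": {
  "translation": [
    [0, 0, 0],
    [0, 0, 0],
    [0, 0, 0],
    [0, 0, 0]
  ],
  "twist": [0, 0, 0, 0],
  "hand": [-1, -1, -1, -1]
}}

```text
time_s: 3.95
tcp_pos: [0.4139, 0.106, 0.1502]
tcp_rot: [0.001, -0.041, 0.999, 0.0]
force: [0.6, -0.2, -0.5]
gripper_width: 1.001
finger_force: 0.0
```

```bash
python3 - <<'E'
from h import *
np.set_printoptions(precision=4,suppress=True)
go(.4328,.1043,.15,94.7)
im=robot.get_image("wrist");cv2.imwrite("pics/w2.png",im)
h1,h2=proj("wrist",(.3948,.1002,.01)),proj("wrist",(.4718,.1065,.01));print(h1,h2)
m=robot.cut_out("wrist","plate_mid");print([(r["position"],r["p"]) for r in m])
if m:
    c=max(cv2.findContours(m[0]["pixels"].astype(np.uint8),0,2)[0],key=cv2.contourArea);b=cv2.boxPoints(cv2.minAreaRect(c));q=np.array([onz("wrist",p,.01) for p in b]);print(b,q.mean(0),np.linalg.norm(q[1]-q[0]),np.linalg.norm(q[2]-q[1]))
t=[cv2.resize(im[int(h[1])-25:int(h[1])+25,int(h[0])-25:int(h[0])+25],None,fx=8,fy=8,interpolation=0) for h in(h1,h2)]
cv2.imwrite("pics/w2c.png",np.hstack(t));print([(int(h[0])-25,int(h[1])-25) for h in(h1,h2)]);go(.4328,.1043,.15,94.7)
E
```

```text
t 3.95 tcp [0.4139 0.106  0.1502] yaw 94.7 shift [-0.0187 -0.0032  0.0002] dist 0.019 twist 0.0 w 1.001 F [ 0.6 -0.2 -0.5]
[319.7523 176.4906] [319.9537 241.8686]
[]
[(294, 151), (294, 216)]
t 4.05 tcp [0.4136 0.1058 0.1498] yaw 94.69 shift [-0.0191 -0.0031 -0.0002] dist 0.019 twist -0.0002 w 0.997 F [ 0.9 -0.8  0.4]
```

View pics/w2c.png

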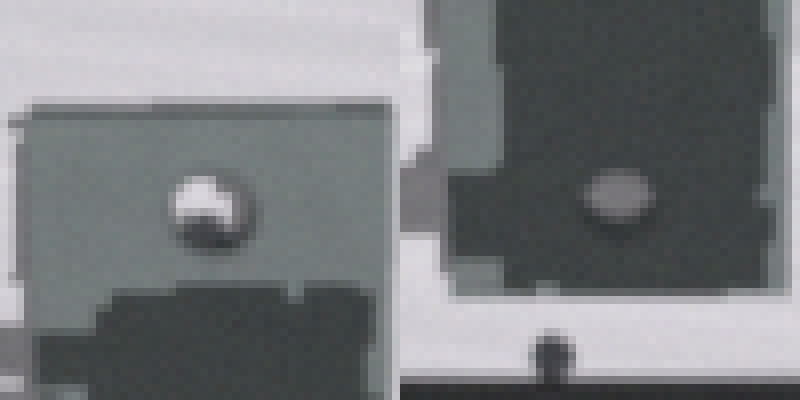

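Both holes show clearly: hole 1 at (320.5,177.7) and hole 2 at (321.5,241.0). The plate's ends are at rows 165.7 and 252.9.

```bash
python3 - <<'E'
from h import *
np.set_printoptions(precision=4,suppress=True)
a,b=onz("wrist",(320.5,177.7),.01),onz("wrist",(321.5,241.),.01);d=b-a
e,f=onz("wrist",(320.4,165.75),.01),onz("wrist",(321.6,252.9),.01)
print(a,b,(a+b)/2,np.linalg.norm(d),np.degrees(np.arctan2(d[1],d[0])),(e+f)/2,np.linalg.norm(e-f))
m=(a+b)/2;go(m[0],m[1],.0275,90+np.degrees(np.arctan2(d[1],d[0])))
E
```

```text
[0.3958 0.101  0.01  ] [0.4703 0.1081 0.01  ] [0.433  0.1046 0.01  ] 0.07478402037829832 5.431342879384095 [0.434  0.1047 0.01  ] 0.10303999768333896
t 4.05 tcp [0.4136 0.1058 0.1498] yaw 94.69 shift [-0.0193 -0.0028  0.1223] dist 0.124 twist -0.0129 w 0.997 F [ 0.9 -0.8  0.4]
```

Request:
{"method": "move_arm", "body": {
  "translation": [
    [-0.01, -0.0015, 0.03],
    [-0.0197, -0.003, 0.06],
    [-0.0197, -0.003, 0.09],
    [-0.0197, -0.003, 0.11],
    [-0.0197, -0.003, 0.121],
    [-0.0197, -0.003, 0.121],
    [-0.0197, -0.003, 0.121],
    [-0.0197, -0.003, 0.121]
  ],
  "twist": [0, -0.012, -0.012, -0.012, -0.012, -0.012, -0.012, -0.012],
  "hand": [-1, -1, -1, -1, -1, -1, 0.3, 0.5]
}}

```text
time_s: 4.72
tcp_pos: [0.4337, 0.1045, 0.0295]
tcp_rot: [0.001, -0.047, 0.999, 0.0]
force: [1.5, 0.8, -0.4]
gripper_width: 0.883
finger_force: 0.0
```

Request:
{"method": "move_arm", "body": {
  "translation": [
    [0, 0, 0],
    [0, 0, 0],
    [0, 0, 0],
    [0, 0, 0],
    [0, 0, 0],
    [0, 0, 0]
  ],
  "twist": [0, 0, 0, 0, 0, 0],
  "hand": [1, 1, 1, 1, 1, 1]
}}

```text
time_s: 5.22
tcp_pos: [0.4328, 0.1045, 0.0291]
tcp_rot: [0.0, -0.047, 0.999, 0.0]
force: [0.5, 0.5, -0.4]
gripper_width: 0.447
finger_force: 0.0
```

```bash
python3 -c "
from h import *
go(.6541,.0395,.1,85)"
```

```text
t 5.22 tcp [0.4328 0.1045 0.0291] yaw 95.4 shift [-0.2142 -0.0855 -0.0708] dist 0.241 twist 0.1815 w 0.447 F [ 0.5  0.5 -0.4]
```

```bash
python3 - <<'E'
from h import *
im=robot.get_image("wrist");cv2.imwrite("pics/w3.png",im)
o=robot.get_obs();print(o["gripper_width"],o["finger_force"],o["force"])
E
```

```text
0.4021908375147704 0.0 [ 0.03690919  0.01512091 -0.48069091]
```

View pics/w3.png

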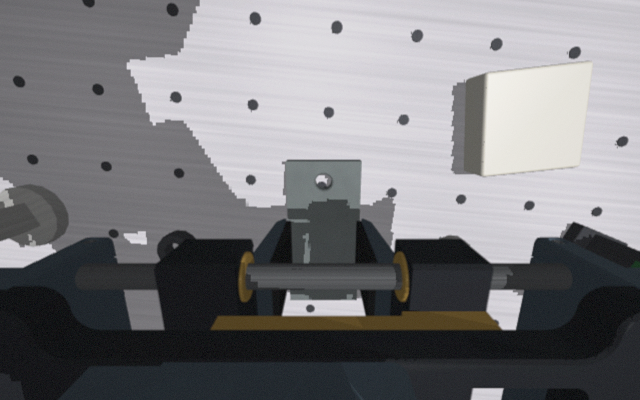

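The plate lies between the fingers (plate columns 285–360), which are still moving, so I'll let them close further.

Request:
{"method": "move_arm", "body": {
  "translation": [
    [0, 0, 0],
    [0, 0, 0],
    [0, 0, 0],
    [0, 0, 0],
    [0, 0, 0],
    [0, 0, 0]
  ],
  "twist": [0, 0, 0, 0, 0, 0],
  "hand": [1, 1, 1, 1, 1, 1]
}}

```text
time_s: 5.77
tcp_pos: [0.4327, 0.1044, 0.0289]
tcp_rot: [-0.0, -0.047, 0.999, 0.0]
force: [0.9, -0.3, 0.3]
gripper_width: 0.006
finger_force: 0.0
```

```bash
python3 - <<'E'
from h import *
im=robot.get_image("wrist");s=robot.get_image("side")
a=cv2.resize(im[100:340,200:440],(600,600))
cv2.imwrite("pics/w4.png",a)
x,y=proj("side",(.433,.104,.02)).astype(int);print(x,y)
cv2.imwrite("pics/w4b.png",cv2.resize(s[y-50:y+40,x-65:x+65],None,fx=6,fy=6,interpolation=2))
E
```

```text
263 189
```

View pics/w4b.png

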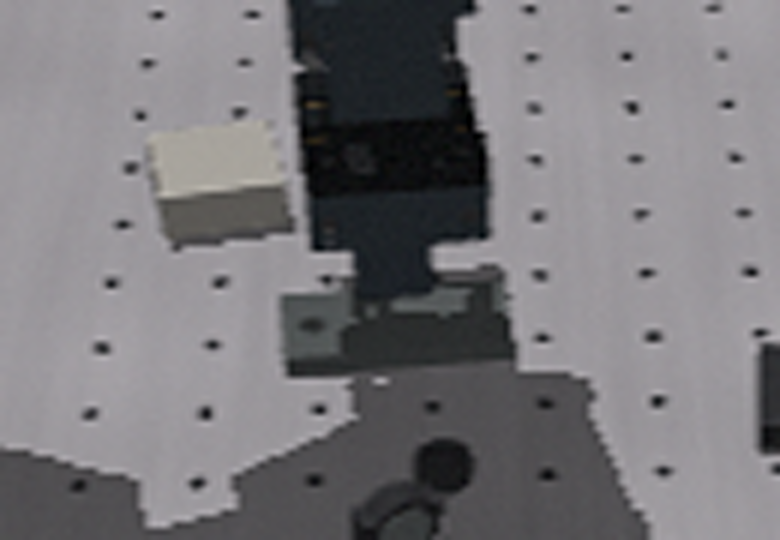

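View pics/w4.png

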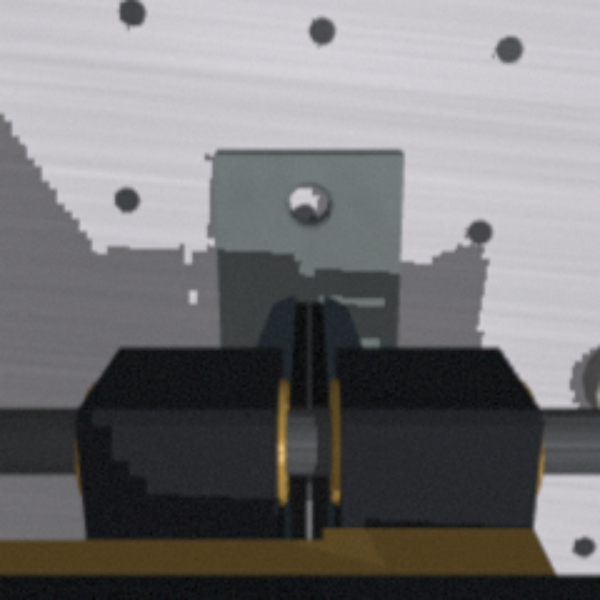

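The fingers closed above the plate without touching it, so the tips sit higher than stated. I'll feel for the plate's top with the closed fingers to get the true tip height.

Request:
{"method": "move_arm", "body": {
  "translation": [
    [0, 0, 0.001],
    [0, 0, 0.002],
    [0, 0, 0.003]
  ],
  "twist": [0, 0, 0],
  "hand": [1, 1, 1]
}}

```text
time_s: 6.12
tcp_pos: [0.4327, 0.1044, 0.0258]
tcp_rot: [0.0, -0.047, 0.999, 0.0]
force: [0.1, -0.6, 0.2]
gripper_width: 0.007
finger_force: 0.0
```

Request:
{"method": "move_arm", "body": {
  "translation": [
    [0, 0, 0.001],
    [0, 0, 0.002]
  ],
  "twist": [0, 0],
  "hand": [1, 1]
}}

```text
time_s: 6.28
tcp_pos: [0.4327, 0.1044, 0.0238]
tcp_rot: [-0.0, -0.047, 0.999, 0.0]
force: [-0.5, -0.4, -0.7]
gripper_width: 0.002
finger_force: 0.0
```

Request:
{"method": "move_arm", "body": {
  "translation": [
    [0, 0, 0.001],
    [0, 0, 0.002]
  ],
  "twist": [0, 0],
  "hand": [1, 1]
}}

```text
time_s: 6.45
tcp_pos: [0.4327, 0.1045, 0.0218]
tcp_rot: [-0.0, -0.047, 0.999, 0.0]
force: [0.5, 0.5, 0.2]
gripper_width: 0.007
finger_force: 0.0
```

Request:
{"method": "move_arm", "body": {
  "translation": [
    [0, 0, 0.001],
    [0, 0, 0.002]
  ],
  "twist": [0, 0],
  "hand": [1, 1]
}}

```text
time_s: 6.62
tcp_pos: [0.4327, 0.1044, 0.0198]
tcp_rot: [-0.0, -0.047, 0.999, 0.0]
force: [0.1, -0.5, 0.3]
gripper_width: 0.005
finger_force: 0.0
```

Request:
{"method": "move_arm", "body": {
  "translation": [
    [0, 0, 0.001],
    [0, 0, 0.002]
  ],
  "twist": [0, 0],
  "hand": [1, 1]
}}

```text
time_s: 6.78
tcp_pos: [0.4327, 0.1044, 0.0178]
tcp_rot: [0.0, -0.047, 0.999, 0.0]
force: [0.0, -0.7, 0.4]
gripper_width: 0.003
finger_force: 0.0
```

Request:
{"method": "move_arm", "body": {
  "translation": [
    [0, 0, 0.001],
    [0, 0, 0.002]
  ],
  "twist": [0, 0],
  "hand": [1, 1]
}}

```text
time_s: 6.95
tcp_pos: [0.4328, 0.1044, 0.0158]
tcp_rot: [0.0, -0.047, 0.999, 0.0]
force: [0.3, 0.2, -0.1]
gripper_width: 0.006
finger_force: 0.0
```

```bash
python3 - <<'E'
from h import *
s=robot.get_image("side");x,y=263,189
cv2.imwrite("pics/w5.png",cv2.resize(s[y-30:y+30,x-40:x+50],None,fx=8,fy=8,interpolation=2))
for z in (0,.01,.02,.03): print(z,(proj("side",(.433,.104,z))-[x-40,y-30])*8)
E
```

```text
0 [325.23753008 288.84464867]
0.01 [324.08245053 265.24863592]
0.02 [322.9171117  241.44304646]
0.03 [321.74137632 217.42507569]
```

View pics/w5.png

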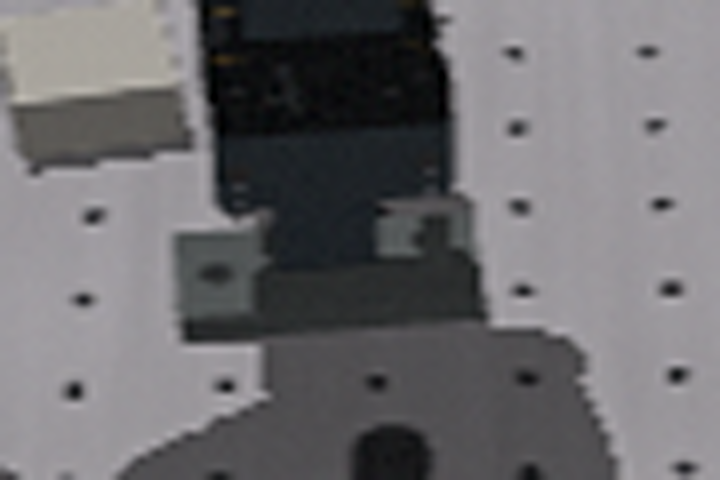

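The side view shows the tip's lower edge at row 265, still about 5–10 mm above the plate. The fingers really are shorter than stated, so I'll keep probing.

Request:
{"method": "move_arm", "body": {
  "translation": [
    [0, 0, 0.001],
    [0, 0, 0.002]
  ],
  "twist": [0, 0],
  "hand": [1, 1]
}}

```text
time_s: 7.17
tcp_pos: [0.4328, 0.1044, 0.0139]
tcp_rot: [0.0, -0.047, 0.999, 0.0]
force: [-0.5, -0.4, 0.3]
gripper_width: 0.0
finger_force: 0.0
```

Request:
{"method": "move_arm", "body": {
  "translation": [
    [0, 0, 0.001],
    [0, 0, 0.002]
  ],
  "twist": [0, 0],
  "hand": [1, 1]
}}

```text
time_s: 7.33
tcp_pos: [0.4328, 0.1044, 0.0133]
tcp_rot: [0.0, -0.047, 0.999, 0.0]
force: [-5.7, -1.2, 30.3]
gripper_width: 0.005
finger_force: 14.6
```

Contact came at TCP z ≈ 0.0135, so the tips are only about 3.5 mm ahead of the TCP. I'll lift, open, and grasp lower.

Request:
{"method": "move_arm", "body": {
  "translation": [
    [0, 0, -0.01],
    [0, 0, -0.017],
    [0, 0, -0.017],
    [0, 0, -0.017],
    [0, 0, -0.017],
    [0, 0, -0.017],
    [0, 0, -0.017],
    [0, 0, -0.017]
  ],
  "twist": [0, 0, 0, 0, 0, 0, 0, 0],
  "hand": [1, -0.5, -0.5, -0.5, -0.5, -0.5, -0.5, -0.5]
}}

```text
time_s: 8.0
tcp_pos: [0.4325, 0.1044, 0.0286]
tcp_rot: [-0.0, -0.047, 0.999, -0.0]
force: [0.1, 1.1, 0.1]
gripper_width: 0.484
finger_force: 0.0
```

Request:
{"method": "move_arm", "body": {
  "translation": [
    [0, 0, 0],
    [0, 0, 0],
    [0, 0, 0],
    [0, 0, 0],
    [0, 0, 0],
    [0, 0, 0],
    [0, 0, 0],
    [0, 0, 0]
  ],
  "twist": [0, 0, 0, 0, 0, 0, 0, 0],
  "hand": [-0.5, -0.5, -0.5, -0.5, -0.5, -0.5, -0.5, -0.5]
}}

```text
time_s: 8.67
tcp_pos: [0.4327, 0.1044, 0.0289]
tcp_rot: [0.0, -0.047, 0.999, 0.0]
force: [-0.6, 0.7, -0.0]
gripper_width: 0.753
finger_force: 0.0
```

```bash
python3 -c "
from h import *
go(.4335,.1046,.0065,95.3)"
```

```text
t 8.67 tcp [0.4327 0.1044 0.0289] yaw 95.4 shift [-0.0008  0.0001  0.0224] dist 0.022 twist 0.0017 w 0.753 F [-0.6  0.7 -0. ]
```

Request:
{"method": "move_arm", "body": {
  "translation": [
    [-0.0008, 0, 0.008],
    [-0.0008, 0, 0.016],
    [-0.0008, 0, 0.02],
    [-0.0008, 0, 0.022],
    [-0.0008, 0, 0.022],
    [-0.0008, 0, 0.022],
    [-0.0008, 0, 0.022],
    [-0.0008, 0, 0.022]
  ],
  "twist": [0, 0, 0, 0, 0, 0, 0, 0],
  "hand": [-0.5, -0.5, -0.5, -0.5, -0.5, 1, 1, 1]
}}

```text
time_s: 9.33
tcp_pos: [0.4337, 0.1046, 0.0071]
tcp_rot: [0.0, -0.047, 0.999, 0.0]
force: [-0.2, 0.1, -0.4]
gripper_width: 0.565
finger_force: 0.0
```

Request:
{"method": "move_arm", "body": {
  "translation": [
    [0, 0, 0],
    [0, 0, 0],
    [0, 0, 0],
    [0, 0, 0],
    [0, 0, 0],
    [0, 0, 0]
  ],
  "twist": [0, 0, 0, 0, 0, 0],
  "hand": [1, 1, 1, 1, 1, 1]
}}

```text
time_s: 9.83
tcp_pos: [0.4338, 0.1046, 0.0071]
tcp_rot: [0.0, -0.047, 0.999, 0.0]
force: [-0.3, -0.2, 3.0]
gripper_width: 0.545
finger_force: 30.0
```

Request:
{"method": "move_arm", "body": {
  "translation": [
    [0, 0, -0.02],
    [0, 0, -0.05],
    [0, 0, -0.09],
    [-0.03, -0.008, -0.1],
    [-0.065, -0.02, -0.1],
    [-0.1, -0.03, -0.1],
    [-0.135, -0.04, -0.1],
    [-0.17, -0.05, -0.1]
  ],
  "twist": [0, 0, 0, 0, 0, 0, 0, 0],
  "hand": [1, 1, 1, 1, 1, 1, 1, 1]
}}

```text
time_s: 10.5
tcp_pos: [0.6085, 0.0702, 0.1065]
tcp_rot: [-0.0, -0.047, 0.999, 0.0]
force: [0.1, -0.3, -0.5]
gripper_width: 0.546
finger_force: 30.0
```

Request:
{"method": "move_arm", "body": {
  "translation": [
    [-0.035, -0.01, 0],
    [-0.07, -0.02, 0],
    [-0.1, -0.03, 0],
    [-0.13, -0.04, 0],
    [-0.149, -0.0455, 0],
    [-0.149, -0.0455, 0],
    [-0.149, -0.0455, 0],
    [-0.149, -0.0455, 0]
  ],
  "twist": [0, 0.06, 0.12, 0.18, 0.18, 0.18, 0.18, 0.18],
  "hand": [1, 1, 1, 1, 1, 1, 1, 1]
}}

```text
time_s: 11.17
tcp_pos: [0.7588, 0.0396, 0.1058]
tcp_rot: [-0.001, 0.043, 0.999, 0.0]
force: [0.1, 0.2, -1.7]
gripper_width: 0.543
finger_force: 30.0
```

Request:
{"method": "move_arm", "body": {
  "translation": [
    [0, 0, 0],
    [0, 0, 0],
    [0, 0, 0],
    [0, 0, 0],
    [0, 0, 0]
  ],
  "twist": [0, 0, 0, 0, 0],
  "hand": [1, 1, 1, 1, 1]
}}

```text
time_s: 11.58
tcp_pos: [0.7599, 0.0396, 0.1073]
tcp_rot: [0.0, 0.043, 0.999, 0.0]
force: [0.5, -0.3, -0.4]
gripper_width: 0.543
finger_force: 30.0
```

```bash
python3 - <<'E'
from h import *
np.set_printoptions(precision=4,suppress=True)
go(.6541,.0395,.107,85)
im=robot.get_image("wrist");cv2.imwrite("pics/w6f.png",im)
P=[proj("wrist",p) for p in((.6161,.0432,.032),(.6921,.0358,.032))];print(P)
o=robot.get_obs();T=Ro.from_quat(o["tcp_rot"],scalar_first=True).as_matrix()
print([proj("wrist",o["tcp_pos"]+T@[s*.038,0,-.003]) for s in(1,-1)])
c=np.mean(P,axis=0).astype(int);x0,y0=max(c[0]-60,0),max(c[1]-60,0);print(x0,y0)
cv2.imwrite("pics/w6.png",cv2.resize(im[y0:y0+120,x0:x0+120],None,fx=5,fy=5,interpolation=0))
E
```

```text
t 11.58 tcp [0.7599 0.0396 0.1073] yaw 85.1 shift [ 0.1054 -0.0091  0.0003] dist 0.106 twist 0.0017 w 0.543 F [ 0.5 -0.3 -0.4]
[array([312.0972,  29.7924]), array([312.0024, 132.9909])]
[array([323.6535, 187.0853]), array([323.6195, 299.165 ])]
252 21
```

View pics/w6.png

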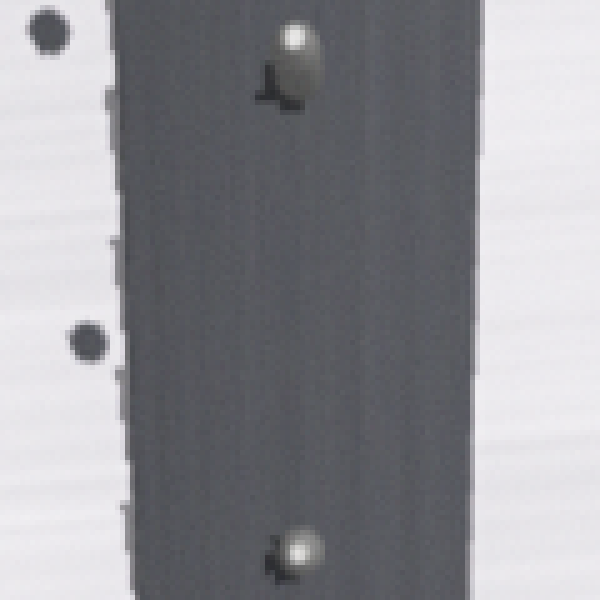

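Dowel tops sit at (311.2,28.4) and (311.8,131.4) in the full picture, close to the predicted positions. Next I'll find the held plate's near hole and edges numerically.

```bash
python3 - <<'E'
from h import *
np.set_printoptions(precision=4,suppress=True,linewidth=200)
D=[onz("wrist",p,.032)[:2] for p in((311.2,28.4),(311.8,131.4))];d=D[1]-D[0]
print(D,"mid",(D[0]+D[1])/2,np.linalg.norm(d),np.degrees(np.arctan2(d[1],d[0])))
g=cv2.cvtColor(cv2.imread("pics/w6f.png"),6)
print(g[150:215:2,275:375:4])
E
```

```text
[array([0.6151, 0.0426]), array([0.6908, 0.0358])] mid [0.653  0.0392] 0.07601201677200335 -5.173724626551516
[[238 124  87  88  85  88  88  88  87  86  89  89  84  92  89  90  92  91 232 230 232 230 230 231 230]
 [234 123  81  82  84  84  84  84  81  85  87  89  86  86  88  89  87  89 230 230 227 228 230 229 229]
 [231 213 131 150 199 196 124 124 197 201 120 125 191 191 125 121 191 202 230 230 228 230 230 230 230]
 [233 235 234 235 233 236 235 234 231 231 231 230 229 230 229 229 228 229 228 229 230 230 232 231 232]
 [235 234 233 234 231 230 231 229 229 229 229 228 230 230 230 227 229 231 230 232 233 233 234 234 234]
 [232 232 231 231 233 233 232 232 232 230 231 231 231 233 232 233 233 234 233 234 235 235 232 232 231]
 [233 233 155 151 150 152 151 149 151 150 151 152 148 153 151 149 149 150 151 151 147 147 149 231 230]
 [233 235 117 113 113 113 115 115 114 113 111 113 114 114 115 115 114 112 112 114 115 117 116 230 229]
 [230 237 142 142 141 140 138 139 137 139 142 140 143 140 141 138 140 144 143 145 143 142 143 231 231]
 [136 198 141 142 143 142 143 140 138 137 143 142 141 143 142 1
[... 1709 characters left out ...]
 135 140 140 138 140 140 139 135 137 136 138 134 137 138 136 138 135 136 236 237]
 [137 134 139 138 139 138 137 140 140 137 140 138 139 137 138 137 135 135 139 139 134 135 135 239 238]
 [134 135 138 140 138 139 138 140 140 139 138 137 139 136 136 138 137 138 135 139 136 134 134 233 234]
 [131 132 141 136 139 139 137 137 139 138 138 138 139 136 138 138 138 137 136 136 139 138 139 235 234]
 [136 136 139 138 140 137 138 135 136 138 137 137 137 138 135 112  78  77 135 135 136 106 109 233 233]
 [136 136 139 136 136 138 134 136 138 137 140 139 138 136 137 122  74  71 101  79  78  75  79 237 237]
 [133 134 141 137 136 138 137 137 135 135 138 136 136 138  99  74  72  72  76  77  77  77  81 235 234]]
```

Request:
{"method": "move_arm", "body": {
  "translation": [
    [0.03, -0.003, 0],
    [0.065, -0.006, 0],
    [0.095, -0.009, 0],
    [0.1068, -0.0095, 0.02],
    [0.1068, -0.0095, 0.05],
    [0.1068, -0.0095, 0.061],
    [0.1068, -0.0095, 0.061],
    [0.1068, -0.0095, 0.061]
  ],
  "twist": [0.0045, 0.0045, 0.0045, 0.0045, 0.0045, 0.0045, 0.0045, 0.0045],
  "hand": [1, 1, 1, 1, 1, 1, 1, 1]
}}

```text
time_s: 12.3
tcp_pos: [0.6534, 0.0391, 0.0458]
tcp_rot: [-0.0, 0.045, 0.999, 0.0]
force: [-0.7, 0.4, -1.2]
gripper_width: 0.543
finger_force: 30.0
```

Request:
{"method": "move_arm", "body": {
  "translation": [
    [0, 0, 0],
    [0, 0, 0],
    [0, 0, 0],
    [0, 0, 0]
  ],
  "twist": [0, 0, 0, 0],
  "hand": [1, 1, 1, 1]
}}

```text
time_s: 12.63
tcp_pos: [0.6536, 0.0391, 0.0468]
tcp_rot: [0.001, 0.045, 0.999, 0.0]
force: [0.6, -1.0, -1.5]
gripper_width: 0.542
finger_force: 30.0
```

```bash
python3 -c "
from h import *
go(.6527,.0392,.0211,84.83)"
```

```text
t 12.63 tcp [0.6536 0.0391 0.0468] yaw 84.82 shift [ 0.001  -0.      0.0257] dist 0.026 twist -0.0001 w 0.542 F [ 0.6 -1.  -1.5]
```

Request:
{"method": "move_arm", "body": {
  "translation": [
    [0.001, 0, 0.003],
    [0.001, 0, 0.006],
    [0.001, 0, 0.008],
    [0.001, 0, 0.01],
    [0.001, 0, 0.012],
    [0.001, 0, 0.013]
  ],
  "twist": [0, 0, 0, 0, 0, 0],
  "hand": [1, 1, 1, 1, 1, 1]
}}

```text
time_s: 13.13
tcp_pos: [0.6517, 0.0392, 0.0324]
tcp_rot: [-0.0, 0.045, 0.999, 0.0]
force: [-0.4, 0.0, -1.4]
gripper_width: 0.54
finger_force: 30.0
```

Request:
{"method": "move_arm", "body": {
  "translation": [
    [0, 0, 0.002],
    [0, 0, 0.004],
    [0, 0, 0.006],
    [0, 0, 0.008]
  ],
  "twist": [0, 0, 0, 0],
  "hand": [1, 1, 1, 1]
}}

```text
time_s: 13.47
tcp_pos: [0.6519, 0.0392, 0.0247]
tcp_rot: [0.0, 0.045, 0.999, 0.0]
force: [-0.6, -0.7, -0.7]
gripper_width: 0.542
finger_force: 30.0
```

Request:
{"method": "move_arm", "body": {
  "translation": [
    [0, 0, 0.001],
    [0, 0, 0.002],
    [0, 0, 0.002]
  ],
  "twist": [0, 0, 0],
  "hand": [1, 1, 1]
}}

```text
time_s: 13.72
tcp_pos: [0.6518, 0.0392, 0.0227]
tcp_rot: [-0.0, 0.045, 0.999, 0.0]
force: [-0.2, -0.2, -1.1]
gripper_width: 0.545
finger_force: 30.0
```

Request:
{"method": "move_arm", "body": {
  "translation": [
    [0, 0, 0.001],
    [0, 0, 0.0015],
    [0, 0, 0.0015],
    [0, 0, 0.001],
    [0, 0, 0.001],
    [0, 0, 0.001],
    [0, 0, 0.001],
    [0, 0, 0.001]
  ],
  "twist": [0, 0, 0, 0, 0, 0, 0, 0],
  "hand": [1, 1, 1, -0.5, -0.5, -0.5, -0.5, -0.5]
}}

```text
time_s: 14.38
tcp_pos: [0.652, 0.0392, 0.0221]
tcp_rot: [0.0, 0.045, 0.999, 0.0]
force: [0.6, -0.7, 0.4]
gripper_width: 0.746
finger_force: 0.0
```

Request:
{"method": "move_arm", "body": {
  "translation": [
    [0, 0, 0],
    [0, 0, -0.02],
    [0, 0, -0.05],
    [0, 0, -0.09],
    [0.03, 0, -0.13],
    [0.06, 0, -0.13],
    [0.06, 0, -0.13],
    [0.06, 0, -0.13]
  ],
  "twist": [0, 0, 0, 0, 0, 0, 0, 0],
  "hand": [-1, -1, -1, -1, -1, -1, -1, -1]
}}

```text
time_s: 15.05
tcp_pos: [0.591, 0.0448, 0.1531]
tcp_rot: [0.001, 0.045, 0.999, 0.0]
force: [-0.4, -0.8, -1.0]
gripper_width: 1.0
finger_force: 0.0
```

```bash
python3 - <<'E'
from h import *
np.set_printoptions(precision=4,suppress=True)
go(.4435,-.2969,.15,85)
im=robot.get_image("wrist");t=robot.get_image("top")
a=cv2.resize(im[100:300,200:440],(480,400),interpolation=2)
x,y=proj("top",(.653,.039,.02)).astype(int)
u,v=proj("top",(.4435,-.297,.03)).astype(int)
b=cv2.resize(t[y-30:y+30,x-30:x+30],(300,300),interpolation=2);c=cv2.resize(t[v-30:v+30,u-30:u+30],(300,300),interpolation=2)
cv2.imwrite("pics/w7.png",np.hstack([cv2.copyMakeBorder(a,0,200,0,0,0),np.vstack([b,c])]))
print([proj("wrist",(x_,y_,.032)) for x_,y_ in((.6151,.0426),(.6908,.0358))],u-30,v-30)
E
```

```text
t 15.05 tcp [0.591  0.0448 0.1531] yaw 84.85 shift [ 0.1163 -0.3535  0.0028] dist 0.372 twist -0.0026 w 1.0 F [-0.4 -0.8 -1. ]
[array([323.4269, 218.6161]), array([323.4621, 282.0685])] 412 219
```

View pics/w7.png

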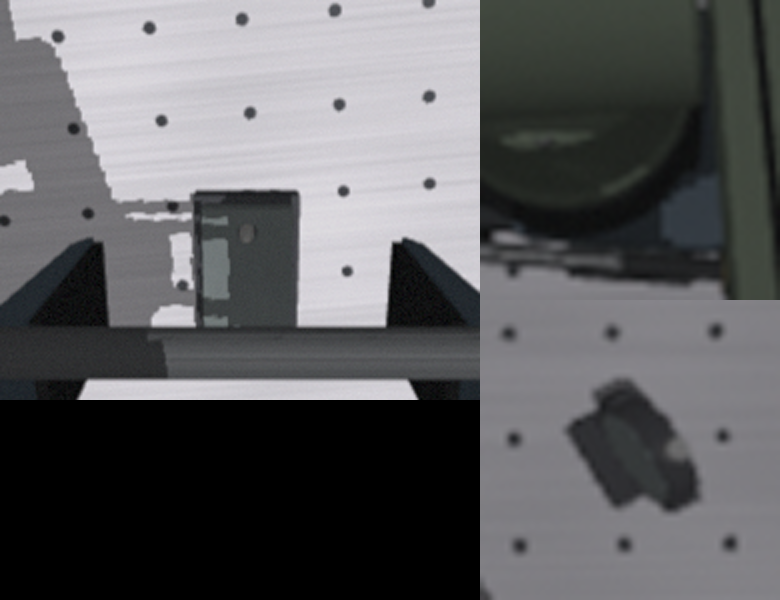

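The plate is down on the base with a dowel showing through its hole. The big lens lies at top pixel ≈ (442,250), turned roughly 32°. I'll fit simple shape models to the network masks to get all three mounts' poses.

```bash
cat > fit.py <<'E'
from h import *
from scipy.optimize import minimize
def box(x,y,z0,z1):return np.array([(a*x/2,b*y/2,z) for a in(-1,1) for b in(-1,1) for z in(z0,z1)])
th=np.linspace(0,2*np.pi,32)
def cyl(r,t,h):return np.array([(r*np.cos(a),s*t/2,h+r*np.sin(a)) for a in th for s in(-1,1)])
def disc(r,z0,z1):return np.array([(r*np.cos(a),r*np.sin(a),z) for a in th for z in(z0,z1)])
M={"big_lens_mid":[cyl(.027,.014,.0415),box(.058,.014,.028,.046),box(.044,.036,0,.01)],
 "small_lens_mid":[cyl(.015,.014,.061),box(.034,.014,.052,.07),box(.018,.014,.01,.05),disc(.022,0,.01)],
 "filter_mid":[box(.046,.018,.01,.084),box(.05,.038,0,.01)]}
M["big_lens_mid"][0]=cyl(.027,.014,.037);M["big_lens_mid"].append(box(.005,.005,.06,.074))
def fit(name,x0,cams,z0=0):
    d=[]
    for c in cams:
        robot.get_image(c);m=robot.cut_out(c,name)
        if not m: print("missed",c);continue
        i=robot.camera_info(c);K,R,t=[np.array(i[k],float) for k in("camera_matrix","R","t")];t=t.reshape(3)
        d.append((m[0]["pixels"],K,R,t))
    def cost(p):
        e=0;C,S=np.cos(p[2]),np.sin(p[2]);Rz=np.array([[C,-S,0],[S,C,0],[0,0,1]])
        for m,K,R,t in d:
            im=np.zeros((400,640),np.uint8);big=4
            ys,xs=np.nonzero(m);ox,oy=xs.min()-15,ys.min()-15;w,h=xs.max()-ox+15,ys.max()-oy+15
            im=np.zeros((h*big,w*big),np.uint8)
            for v in M[name]:
                q=(K@(R@((Rz@v.T).T+[p[0],p[1],z0]).T+t[:,None])).T;q=q[:,:2]/q[:,2:]
                q=((q-[ox,oy]+.5)*big).astype(np.float32);cv2.fillConvexPoly(im,cv2.convexHull(q.round().astype(np.int32)),255)
            mm=np.zeros((h,w),np.uint8);sub=m[max(oy,0):oy+h,max(ox,0):ox+w];mm[:sub.shape[0],:sub.shape[1]]=sub
            mm=cv2.resize(mm*255,(w*big,h*big),interpolation=1)
            e+=np.abs(im.astype(float)-mm).sum()/mm.astype(float).sum()
        return e/len(d)
    best=None
    for a in np.radians(np.arange(0,180,30)):
        r=minimize(cost,[*x0,a],method="Nelder-Mead",options=dict(initial_simplex=[[*x0,a],[x0[0]+.01,x0[1],a],[x0[0],x0[1]+.01,a],[*x0,a+.3]],xatol=2e-4,fatol=1e-4))
        if best is None or r.fun<best.fun:best=r
    print(name,cams,best.x[:2].round(4),"x-axis angle",(np.degrees(best.x[2])%180).round(1),"cost",round(best.fun,3));return best.x
E
python3 - <<'E'
from fit import *
for n,x in(("big_lens_mid",(.4435,-.297)),("small_lens_mid",(.442,-.103)),("filter_mid",(.443,.298))):
    fit(n,x,["top","side"])
    for c in("top","side"):fit(n,x,[c])
go(.4435,-.2969,.15,32)
E
```

```text
big_lens_mid ['top', 'side'] [ 0.4434 -0.299 ] x-axis angle 32.4 cost 0.108
big_lens_mid ['top'] [ 0.4459 -0.2988] x-axis angle 34.1 cost 0.166
big_lens_mid ['side'] [ 0.443 -0.298] x-axis angle 36.8 cost 0.095
small_lens_mid ['top', 'side'] [ 0.4393 -0.1006] x-axis angle 21.2 cost 0.12
small_lens_mid ['top'] [ 0.4395 -0.1009] x-axis angle 21.3 cost 0.093
small_lens_mid ['side'] [ 0.4379 -0.0998] x-axis angle 26.9 cost 0.074
filter_mid ['top', 'side'] [0.4376 0.2985] x-axis angle 167.4 cost 0.125
filter_mid ['top'] [0.4388 0.2978] x-axis angle 164.5 cost 0.093
filter_mid ['side'] [0.4362 0.3008] x-axis angle 166.1 cost 0.116
t 16.35 tcp [0.5921 0.0446 0.1519] yaw 84.82 shift [ 0.1172 -0.3535  0.0019] dist 0.372 twist 0.9219 w 0.999 F [-1.1  0.7  0.8]
```

Request:
{"method": "move_arm", "body": {
  "translation": [
    [0.012, -0.036, 0],
    [0.024, -0.072, 0],
    [0.036, -0.108, 0],
    [0.048, -0.144, 0],
    [0.06, -0.18, 0],
    [0.072, -0.216, 0],
    [0.084, -0.252, 0],
    [0.096, -0.288, 0]
  ],
  "twist": [0, 0, 0, 0, 0, 0, 0, 0],
  "hand": [-1, -1, -1, -1, -1, -1, -1, -1]
}}

```text
time_s: 17.02
tcp_pos: [0.4696, -0.2351, 0.1521]
tcp_rot: [0.0, 0.045, 0.999, -0.0]
force: [0.8, -0.6, 1.0]
gripper_width: 0.999
finger_force: 0.0
```

Request:
{"method": "move_arm", "body": {
  "translation": [
    [0.01, -0.034, 0],
    [0.0208, -0.0671, 0],
    [0.0208, -0.0671, 0],
    [0.0208, -0.0671, 0],
    [0.0208, -0.0671, 0],
    [0.0208, -0.0671, 0],
    [0.0208, -0.0671, 0],
    [0.0208, -0.0671, 0]
  ],
  "twist": [0.11, 0.22, 0.33, 0.44, 0.55, 0.66, 0.77, 0.887],
  "hand": [-1, -1, -1, -1, -1, -1, -1, -1]
}}

```text
time_s: 17.68
tcp_pos: [0.4437, -0.2986, 0.1519]
tcp_rot: [0.0, 0.472, 0.882, 0.0]
force: [0.4, -0.9, 0.9]
gripper_width: 0.997
finger_force: 0.0
```

Request:
{"method": "move_arm", "body": {
  "translation": [
    [0, 0, 0],
    [0, 0, 0],
    [0, 0, 0]
  ],
  "twist": [0, 0, 0],
  "hand": [-1, -1, -1]
}}

```text
time_s: 17.93
tcp_pos: [0.4438, -0.2985, 0.1519]
tcp_rot: [0.0, 0.468, 0.884, 0.0]
force: [0.3, -0.1, -0.1]
gripper_width: 1.001
finger_force: 0.0
```

```bash
python3 - <<'E'
from fit import *
go(.4437,-.2985,.037,34)
im=robot.get_image("wrist");m=robot.cut_out("wrist","big_lens_mid");print([(r["position"],r["p"],r["pixels"].sum()) for r in m])
print(proj("wrist",(.4437,-.2985,.037)))
c,s=np.cos(np.radians(34)),np.sin(np.radians(34))
print([proj("wrist",(.4437+a*.029*c,-.2985+a*.029*s,.046)) for a in(1,-1)])
cv2.imwrite("pics/w8.png",im)
E
```

```text
t 17.93 tcp [ 0.4438 -0.2985  0.1519] yaw 34.15 shift [ 1.000e-04 -1.000e-04  1.149e-01] dist 0.115 twist 0.0026 w 1.001 F [ 0.3 -0.1 -0.1]
[([322.1, 200.5], 0.85, np.int64(1786))]
[322.57330696 199.47190715]
[array([351.5666828, 201.7749668]), array([293.53614976, 201.68539036])]
```

View pics/w8.png

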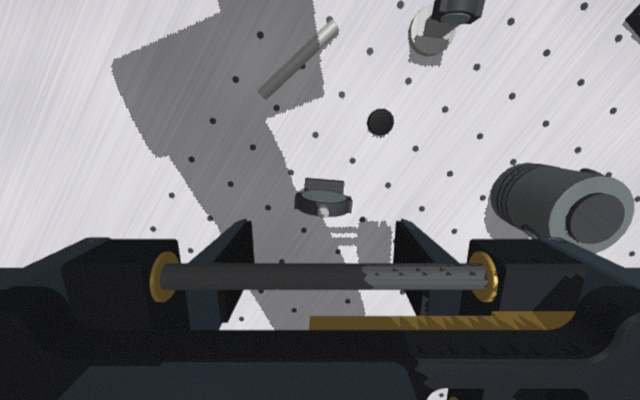

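The wrist view shows the big lens centred at (323,200), square to the jaws and between the fingers, with lugs at columns 295–352 as predicted.

Request:
{"method": "move_arm", "body": {
  "translation": [
    [0, 0, 0.03],
    [0, 0, 0.065],
    [0, 0, 0.095],
    [0, 0, 0.11],
    [0, 0, 0.116],
    [0, 0, 0.116],
    [0, 0, 0.116],
    [0, 0, 0.116]
  ],
  "twist": [0, 0, 0, 0, 0, 0, 0, 0],
  "hand": [-1, -1, -1, -1, -1, -1, 1, 1]
}}

```text
time_s: 18.7
tcp_pos: [0.4448, -0.2992, 0.0373]
tcp_rot: [0.001, 0.469, 0.883, -0.0]
force: [0.8, -0.1, 0.2]
gripper_width: 0.886
finger_force: 0.0
```

Request:
{"method": "move_arm", "body": {
  "translation": [
    [0, 0, 0],
    [0, 0, 0],
    [0, 0, 0],
    [0, 0, 0],
    [0, 0, 0],
    [0, 0, 0],
    [0, 0, 0]
  ],
  "twist": [0, 0, 0, 0, 0, 0, 0],
  "hand": [1, 1, 1, 1, 1, 1, 1]
}}

```text
time_s: 19.28
tcp_pos: [0.444, -0.2988, 0.0366]
tcp_rot: [0.001, 0.469, 0.883, -0.0]
force: [-0.4, 0.1, 6.7]
gripper_width: 0.629
finger_force: 30.0
```

```bash
python3 -c "
from fit import *
go(.653,.0392,.15,-5.1)"
```

```text
t 19.28 tcp [ 0.444  -0.2988  0.0366] yaw 34.01 shift [ 0.1632  0.3623 -0.1134] dist 0.413 twist 0.6826 w 0.629 F [-0.4  0.1  6.7]
```

Request:
{"method": "move_arm", "body": {
  "translation": [
    [0, 0, -0.03],
    [0, 0, -0.065],
    [0, 0, -0.1],
    [0.01, 0.022, -0.115],
    [0.025, 0.0555, -0.115],
    [0.04, 0.0888, -0.115],
    [0.055, 0.122, -0.115],
    [0.07, 0.1554, -0.115]
  ],
  "twist": [0, 0, 0, 0, 0, 0, 0, 0],
  "hand": [1, 1, 1, 1, 1, 1, 1, 1]
}}

```text
time_s: 19.95
tcp_pos: [0.5335, -0.1519, 0.1503]
tcp_rot: [-0.001, 0.47, 0.883, -0.0]
force: [-0.5, -0.2, -3.1]
gripper_width: 0.631
finger_force: 30.0
```

Request:
{"method": "move_arm", "body": {
  "translation": [
    [0.015, 0.0335, 0],
    [0.03, 0.067, 0],
    [0.045, 0.1, 0],
    [0.06, 0.1333, 0],
    [0.075, 0.167, 0],
    [0.0932, 0.2069, 0],
    [0.0932, 0.2069, 0],
    [0.0932, 0.2069, 0]
  ],
  "twist": [0.08, 0.16, 0.24, 0.32, 0.4, 0.5, 0.6, 0.683],
  "hand": [1, 1, 1, 1, 1, 1, 1, 1]
}}

```text
time_s: 20.62
tcp_pos: [0.6533, 0.0423, 0.1492]
tcp_rot: [-0.001, 0.738, 0.674, -0.001]
force: [-0.0, -0.1, -3.0]
gripper_width: 0.629
finger_force: 30.0
```

Request:
{"method": "move_arm", "body": {
  "translation": [
    [0, 0, 0],
    [0, 0, 0],
    [0, 0, 0]
  ],
  "twist": [0, 0, 0],
  "hand": [1, 1, 1]
}}

```text
time_s: 20.87
tcp_pos: [0.6523, 0.039, 0.1503]
tcp_rot: [-0.0, 0.738, 0.675, -0.0]
force: [0.5, 0.8, -2.7]
gripper_width: 0.634
finger_force: 30.0
```

```bash
python3 - <<'E'
from fit import *
np.set_printoptions(precision=1,suppress=True)
go(.653,.0392,.0616,-5.1)
# plate + lens check
for c in("top","side"):
    robot.get_image(c);m=robot.cut_out(c,"plate_mid");print(c,[(r["position"],r["p"],int(r["pixels"].sum())) for r in m],proj(c,(.653,.0392,.024)))
    if c=="side":
        B=[(.653+a*.052*np.cos(-.0903)-b*.025*np.sin(-.0903),.0392+a*.052*np.sin(-.0903)+b*.025*np.cos(-.0903)) for a,b in((-1,-1),(1,-1),(1,1),(-1,1))]
        for z in(.014,.024):print(z,np.array([proj(c,(*p,z)) for p in B]).tolist())
        if m:
            ys,xs=np.nonzero(m[0]["pixels"]);print(xs.min(),xs.max(),ys.min(),ys.max())
fit("big_lens_mid",(.653,.0392),["side"],z0=.1131)
E
```

```text
t 20.87 tcp [0.7 0.  0.2] yaw -5.05 shift [0.  0.  0.1] dist 0.089 twist 0.0008 w 0.634 F [ 0.5  0.8 -2.7]
top [] [295.8 162.3]
side [([348.0, 198.6], 0.68, 517)] [346.4 200.5]
0.014 [[326.60776943790427, 208.58976837489786], [366.36799590186587, 209.86836889440679], [365.2418094197006, 198.49756470598655], [326.6865108090039, 197.2641912603162]]
0.024 [[326.7485816435863, 205.55182562792683], [366.69379938200063, 206.83457213949873], [365.5526166113214, 195.50485379780463], [326.8233936221614, 194.26764072214095]]
326 364 195 209
big_lens_mid ['side'] [0.7 0. ] x-axis angle 171.5 cost 0.122
```

Request:
{"method": "move_arm", "body": {
  "translation": [
    [0, 0, 0.03],
    [0, 0, 0.06],
    [0, 0, 0.075],
    [0, 0, 0.082],
    [0, 0, 0.086],
    [0, 0, 0.086],
    [0, 0, 0.086]
  ],
  "twist": [0, 0, 0, 0, 0, 0, 0],
  "hand": [1, 1, 1, 1, 1, 1, 1]
}}

```text
time_s: 21.75
tcp_pos: [0.6539, 0.0394, 0.0661]
tcp_rot: [0.001, 0.738, 0.675, 0.001]
force: [1.2, 0.6, -3.3]
gripper_width: 0.632
finger_force: 30.0
```

Request:
{"method": "move_arm", "body": {
  "translation": [
    [0, 0, 0.001],
    [0, 0, 0.002],
    [0, 0, 0.003],
    [0, 0, 0.003]
  ],
  "twist": [0, 0, 0, 0],
  "hand": [1, 1, 1, 1]
}}

```text
time_s: 22.08
tcp_pos: [0.6529, 0.0394, 0.0622]
tcp_rot: [0.0, 0.738, 0.675, 0.0]
force: [0.4, -0.4, -2.7]
gripper_width: 0.631
finger_force: 30.0
```

Request:
{"method": "move_arm", "body": {
  "translation": [
    [0, 0, 0.0008],
    [0, 0, 0.0015],
    [0, 0, 0.0015]
  ],
  "twist": [0, 0, 0],
  "hand": [1, 1, 1]
}}

```text
time_s: 22.33
tcp_pos: [0.653, 0.0395, 0.0607]
tcp_rot: [0.0, 0.738, 0.675, 0.0]
force: [-0.6, 0.7, -0.7]
gripper_width: 0.63
finger_force: 30.0
```

Request:
{"method": "move_arm", "body": {
  "translation": [
    [0, 0, 0.0003],
    [0, 0, 0.0003],
    [0, 0, 0],
    [0, 0, 0],
    [0, 0, 0],
    [0, 0, 0],
    [0, 0, 0],
    [0, 0, 0]
  ],
  "twist": [0, 0, 0, 0, 0, 0, 0, 0],
  "hand": [1, 1, -1, -1, -1, -1, -1, -1]
}}

```text
time_s: 23.0
tcp_pos: [0.6529, 0.0394, 0.0604]
tcp_rot: [0.0, 0.738, 0.675, 0.0]
force: [-0.6, 0.6, -0.2]
gripper_width: 0.992
finger_force: 0.0
```

Request:
{"method": "move_arm", "body": {
  "translation": [
    [0, 0, -0.02],
    [0, 0, -0.05],
    [0, 0, -0.085],
    [0, 0, -0.12],
    [-0.01, -0.035, -0.12],
    [-0.02, -0.07, -0.12],
    [-0.03, -0.1, -0.12],
    [-0.03, -0.1, -0.12]
  ],
  "twist": [0, 0, 0, 0, 0, 0, 0, 0],
  "hand": [-1, -1, -1, -1, -1, -1, -1, -1]
}}

```text
time_s: 23.67
tcp_pos: [0.5439, 0.0176, 0.1803]
tcp_rot: [-0.002, 0.738, 0.675, -0.003]
force: [0.0, -0.4, 0.0]
gripper_width: 1.0
finger_force: 0.0
```

```bash
python3 - <<'E'
from fit import *
b=fit("big_lens_mid",(.653,.0392),["side","top"],z0=.024)
b=fit("big_lens_mid",(.653,.0392),["side"],z0=.024)
b=fit("big_lens_mid",(.653,.0392),["side"],z0=.0)
for n in("lamp","sphere"):
    A=[];B=[]
    for c in("top","side"):
        robot.get_image(c);r=robot.cut_out(c,n)
        if not r: print("miss",n,c);continue
        o,d=ray(c,r[0]["position"]);d/=np.linalg.norm(d);P=np.eye(3)-np.outer(d,d);A.append(P);B.append(P@o)
    if len(A)>1:print(n,np.linalg.solve(sum(A),sum(B)).round(4))
go(.439,-.1005,.17,22)
E
```

```text
missed top
big_lens_mid ['side', 'top'] [0.6519 0.0419] x-axis angle 175.6 cost 0.098
big_lens_mid ['side'] [0.6503 0.0425] x-axis angle 172.1 cost 0.127
big_lens_mid ['side'] [0.6567 0.0735] x-axis angle 157.8 cost 0.133
lamp [ 0.6341 -0.1742  0.0486]
sphere [0.6669 0.2523 0.0525]
t 24.47 tcp [0.5506 0.0185 0.1804] yaw -5.13 shift [-0.1285 -0.1006  0.0104] dist 0.163 twist -0.4734 w 1.001 F [-0.1 -0.1  0. ]
```

Request:
{"method": "move_arm", "body": {
  "translation": [
    [-0.026, -0.02, 0],
    [-0.052, -0.04, 0],
    [-0.078, -0.06, 0],
    [-0.104, -0.08, 0],
    [-0.1285, -0.1006, 0],
    [-0.1285, -0.1006, 0.03],
    [-0.1285, -0.1006, 0.06],
    [-0.1285, -0.1006, 0.06]
  ],
  "twist": [-0.1, -0.2, -0.3, -0.4, -0.473, -0.473, -0.473, -0.473],
  "hand": [-0.3, -0.3, -0.3, -0.3, -0.3, -0.3, -0.3, -0.3]
}}

```text
time_s: 25.13
tcp_pos: [0.4349, -0.1001, 0.1167]
tcp_rot: [-0.004, 0.56, 0.829, -0.002]
force: [-0.1, -1.1, -0.1]
gripper_width: 0.653
finger_force: 0.0
```

Request:
{"method": "move_arm", "body": {
  "translation": [
    [0, 0, 0],
    [0, 0, 0],
    [0, 0, 0]
  ],
  "twist": [0, 0, 0],
  "hand": [-0.3, -0.3, -0.3]
}}

```text
time_s: 25.38
tcp_pos: [0.4404, -0.1006, 0.122]
tcp_rot: [0.002, 0.559, 0.829, 0.001]
force: [0.2, -0.5, -0.1]
gripper_width: 0.649
finger_force: 0.0
```

```bash
python3 - <<'E'
from fit import *
go(.439,-.1005,.057,22)
im=robot.get_image("wrist");m=robot.cut_out("wrist","small_lens_mid");print([(r["position"],r["p"],r["pixels"].sum()) for r in m])
print(proj("wrist",(.439,-.1005,.061)))
fit("small_lens_mid",(.439,-.1),["wrist"])
cv2.imwrite("pics/w9.png",im[60:340,150:490])
E
```

```text
t 25.38 tcp [ 0.4404 -0.1006  0.122 ] yaw 22.01 shift [ 0.0008 -0.0014  0.0649] dist 0.065 twist 0.0001 w 0.649 F [ 0.2 -0.5 -0.1]
[([323.9, 207.0], 0.64, np.int64(1935))]
[321.02482213 215.14237387]
small_lens_mid ['wrist'] [ 0.4397 -0.1023] x-axis angle 27.8 cost 0.04
```

View pics/w9.png

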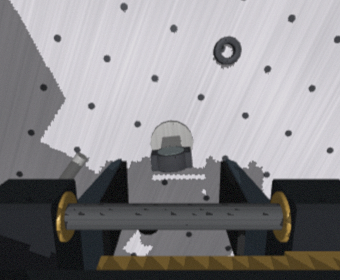

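The wrist view shows the small lens centred between the open fingers at (322,215) in the full picture, and the fit agrees, so I'll grasp it.

Request:
{"method": "move_arm", "body": {
  "translation": [
    [-0.001, -0.0012, 0],
    [-0.001, -0.0012, 0.02],
    [-0.001, -0.0012, 0.045],
    [-0.001, -0.0012, 0.06],
    [-0.001, -0.0012, 0.065],
    [-0.001, -0.0012, 0.065],
    [-0.001, -0.0012, 0.065],
    [-0.001, -0.0012, 0.065]
  ],
  "twist": [-0.07, -0.07, -0.07, -0.07, -0.07, -0.07, -0.07, -0.07],
  "hand": [-0.3, -0.3, -0.3, -0.3, -0.3, -0.3, 1, 1]
}}

```text
time_s: 26.25
tcp_pos: [0.4391, -0.1021, 0.0564]
tcp_rot: [0.001, 0.53, 0.848, 0.0]
force: [-0.9, -1.0, 0.7]
gripper_width: 0.533
finger_force: 0.0
```

Request:
{"method": "move_arm", "body": {
  "translation": [
    [0, 0, 0],
    [0, 0, 0],
    [0, 0, 0],
    [0, 0, 0],
    [0, 0, 0],
    [0, 0, 0]
  ],
  "twist": [0, 0, 0, 0, 0, 0],
  "hand": [1, 1, 1, 1, 1, 1]
}}

```text
time_s: 26.75
tcp_pos: [0.4389, -0.1021, 0.0561]
tcp_rot: [0.001, 0.53, 0.848, 0.0]
force: [0.4, 0.3, 6.4]
gripper_width: 0.368
finger_force: 30.0
```

```bash
python3 -c "
from fit import *
go(.6435,-.0654,.17,-5.1)"
```

```text
t 26.75 tcp [ 0.4389 -0.1021  0.0561] yaw 25.98 shift [-0.0568  0.2001 -0.1135] dist 0.237 twist 0.5425 w 0.368 F [0.4 0.3 6.4]
```

Request:
{"method": "move_arm", "body": {
  "translation": [
    [0, 0, -0.03],
    [0, 0, -0.06],
    [-0.01, 0.035, -0.08],
    [-0.02, 0.07, -0.08],
    [-0.03, 0.105, -0.08],
    [-0.04, 0.14, -0.08],
    [-0.05, 0.175, -0.08],
    [-0.0568, 0.2001, -0.08]
  ],
  "twist": [0, 0, 0.09, 0.18, 0.27, 0.36, 0.45, 0.5425],
  "hand": [1, 1, 1, 1, 1, 1, 1, 1]
}}

```text
time_s: 27.42
tcp_pos: [0.6452, -0.0646, 0.1342]
tcp_rot: [-0.0, 0.739, 0.673, 0.0]
force: [0.5, -0.8, -2.7]
gripper_width: 0.37
finger_force: 30.0
```

Request:
{"method": "move_arm", "body": {
  "translation": [
    [0, 0, 0],
    [0, 0, 0],
    [0, 0, 0.02],
    [0, 0, 0.045],
    [0, 0, 0.06],
    [0, 0, 0.07],
    [0, 0, 0.075],
    [0, 0, 0.075]
  ],
  "twist": [0, 0, 0, 0, 0, 0, 0, 0],
  "hand": [1, 1, 1, 1, 1, 1, 1, 1]
}}

```text
time_s: 28.08
tcp_pos: [0.6415, -0.0654, 0.0594]
tcp_rot: [-0.001, 0.738, 0.675, -0.001]
force: [-0.1, -0.4, -1.8]
gripper_width: 0.369
finger_force: 30.0
```

Request:
{"method": "move_arm", "body": {
  "translation": [
    [0, 0, 0.001],
    [0, 0, 0.002],
    [0, 0, 0.003],
    [0, 0, 0.003]
  ],
  "twist": [0, 0, 0, 0],
  "hand": [1, 1, 1, 1]
}}

```text
time_s: 28.42
tcp_pos: [0.6432, -0.0653, 0.0581]
tcp_rot: [0.0, 0.738, 0.675, 0.0]
force: [0.4, -0.7, -2.5]
gripper_width: 0.369
finger_force: 30.0
```

```bash
python3 -c "
from fit import *
go(.6435,-.0654,.0561,-5.1)"
```

```text
t 28.42 tcp [ 0.6432 -0.0653  0.0581] yaw -5.1 shift [-0.      0.0003  0.002 ] dist 0.002 twist 0.0001 w 0.369 F [ 0.4 -0.7 -2.5]
```

Request:
{"method": "move_arm", "body": {
  "translation": [
    [0, 0, 0.001],
    [0, 0, 0.0018],
    [0, 0, 0.002],
    [0, 0, 0.002]
  ],
  "twist": [0, 0, 0, 0],
  "hand": [1, 1, 1, 1]
}}

```text
time_s: 28.75
tcp_pos: [0.6432, -0.0653, 0.0562]
tcp_rot: [0.0, 0.738, 0.675, 0.0]
force: [-0.0, 0.6, 2.5]
gripper_width: 0.368
finger_force: 30.0
```

Request:
{"method": "move_arm", "body": {
  "translation": [
    [0, 0, 0],
    [0, 0, 0],
    [0, 0, 0],
    [0, 0, 0],
    [0, 0, 0],
    [0, 0, 0]
  ],
  "twist": [0, 0, 0, 0, 0, 0],
  "hand": [-0.2, -0.2, -0.2, -0.2, -0.2, -0.2]
}}

```text
time_s: 29.25
tcp_pos: [0.6429, -0.0653, 0.0553]
tcp_rot: [-0.0, 0.738, 0.675, -0.0]
force: [0.2, -0.4, -0.1]
gripper_width: 0.6
finger_force: 0.0
```

Request:
{"method": "move_arm", "body": {
  "translation": [
    [0, 0, -0.02],
    [0, 0, -0.05],
    [0, 0, -0.085],
    [0, 0, -0.12],
    [0, -0.035, -0.12],
    [0, -0.07, -0.12],
    [0, -0.105, -0.12],
    [0, -0.105, -0.12]
  ],
  "twist": [0, 0, 0, 0, 0, 0, 0, 0],
  "hand": [-0.2, -0.2, -0.2, -0.2, -0.2, -0.2, -0.2, -0.2]
}}

```text
time_s: 29.92
tcp_pos: [0.5305, -0.0551, 0.1747]
tcp_rot: [-0.003, 0.738, 0.675, -0.003]
force: [0.4, 0.3, -1.3]
gripper_width: 0.602
finger_force: 0.0
```

```bash
python3 -c "
from fit import *
fit('small_lens_mid',(.6435,-.0654),['side'])
fit('small_lens_mid',(.6435,-.0654),['side','top'])
go(.4375,.299,.18,-14)"
```

```text
small_lens_mid ['side'] [ 0.6416 -0.0658] x-axis angle 173.5 cost 1.248
missed top
small_lens_mid ['side', 'top'] [ 0.6421 -0.0652] x-axis angle 177.7 cost 1.184
t 30.22 tcp [ 0.5397 -0.0561  0.1755] yaw -5.1 shift [ 0.3446 -0.1334 -0.0047] dist 0.37 twist 0.1553 w 0.596 F [-0.   0.4  0.4]
```

Request:
{"method": "move_arm", "body": {
  "translation": [
    [0.036, -0.014, 0],
    [0.072, -0.028, 0],
    [0.108, -0.042, 0],
    [0.144, -0.056, 0],
    [0.18, -0.07, 0],
    [0.216, -0.084, 0],
    [0.252, -0.098, 0],
    [0.288, -0.112, 0]
  ],
  "twist": [0, 0, 0, 0, 0, 0, 0, 0],
  "hand": [-0.6, -0.6, -0.6, -0.6, -0.6, -0.6, -0.6, -0.6]
}}

```text
time_s: 30.88
tcp_pos: [0.4526, 0.2431, 0.1753]
tcp_rot: [0.0, 0.738, 0.675, 0.0]
force: [1.4, 0.3, -0.3]
gripper_width: 0.805
finger_force: 0.0
```

Request:
{"method": "move_arm", "body": {
  "translation": [
    [0.03, -0.011, 0.01],
    [0.0566, -0.0214, 0.03],
    [0.0566, -0.0214, 0.05],
    [0.0566, -0.0214, 0.05],
    [0.0566, -0.0214, 0.05],
    [0.0566, -0.0214, 0.05]
  ],
  "twist": [0.08, 0.155, 0.155, 0.155, 0.155, 0.155],
  "hand": [-0.6, -0.6, -0.6, -0.6, -0.6, -0.6]
}}

```text
time_s: 31.38
tcp_pos: [0.4372, 0.2992, 0.1261]
tcp_rot: [0.0, 0.788, 0.616, 0.001]
force: [-0.2, 0.1, 0.3]
gripper_width: 0.798
finger_force: 0.0
```

```bash
python3 -c "
from fit import *
x=fit('filter_mid',(.4375,.299),['wrist'])
go(.4375,.299,.055,-14)
go(x[0],x[1],.055,-14)"
```

```text
filter_mid ['wrist'] [0.4395 0.2963] x-axis angle 163.1 cost 0.038
t 31.48 tcp [0.4374 0.299  0.1267] yaw -14.05 shift [-0.0001 -0.      0.0717] dist 0.072 twist -0.0009 w 0.799 F [ 0.2 -1.1 -0.7]
t 31.48 tcp [0.4374 0.299  0.1267] yaw -14.05 shift [-0.0022  0.0026  0.0717] dist 0.072 twist -0.0009 w 0.799 F [ 0.2 -1.1 -0.7]
```

Request:
{"method": "move_arm", "body": {
  "translation": [
    [-0.0022, 0.0026, 0],
    [-0.0022, 0.0026, 0.02],
    [-0.0022, 0.0026, 0.045],
    [-0.0022, 0.0026, 0.065],
    [-0.0022, 0.0026, 0.072],
    [-0.0022, 0.0026, 0.072],
    [-0.0022, 0.0026, 0.072],
    [-0.0022, 0.0026, 0.072]
  ],
  "twist": [0.045, 0.045, 0.045, 0.045, 0.045, 0.045, 0.045, 0.045],
  "hand": [-0.6, -0.6, -0.6, -0.6, -0.6, -0.6, 1, 1]
}}

```text
time_s: 32.15
tcp_pos: [0.4394, 0.2969, 0.055]
tcp_rot: [0.0, 0.802, 0.598, 0.002]
force: [0.4, -0.4, 0.6]
gripper_width: 0.686
finger_force: 0.0
```

Request:
{"method": "move_arm", "body": {
  "translation": [
    [0, 0, 0],
    [0, 0, 0],
    [0, 0, 0],
    [0, 0, 0],
    [0, 0, 0],
    [0, 0, 0],
    [0, 0, 0]
  ],
  "twist": [0, 0, 0, 0, 0, 0, 0],
  "hand": [1, 1, 1, 1, 1, 1, 1]
}}

```text
time_s: 32.73
tcp_pos: [0.4385, 0.2967, 0.0544]
tcp_rot: [0.0, 0.802, 0.598, 0.001]
force: [-0.7, 0.1, 6.9]
gripper_width: 0.503
finger_force: 30.0
```

```bash
python3 -c "
from fit import *
go(.6626,.1458,.14,-5.1)"
```

```text
t 32.73 tcp [0.4385 0.2967 0.0544] yaw -16.55 shift [-0.0807  0.2579 -0.0855] dist 0.283 twist -0.1999 w 0.503 F [-0.7  0.1  6.9]
```

Request:
{"method": "move_arm", "body": {
  "translation": [
    [0, 0, -0.03],
    [0, 0, -0.065],
    [0, 0, -0.1],
    [-0.011, 0.035, -0.11],
    [-0.022, 0.07, -0.11],
    [-0.033, 0.105, -0.11],
    [-0.044, 0.14, -0.11],
    [-0.055, 0.175, -0.11]
  ],
  "twist": [0, 0, 0, 0, 0, 0, 0, 0],
  "hand": [1, 1, 1, 1, 1, 1, 1, 1]
}}

```text
time_s: 33.4
tcp_pos: [0.5908, 0.1926, 0.1629]
tcp_rot: [-0.0, 0.801, 0.598, -0.001]
force: [0.6, 0.9, -2.5]
gripper_width: 0.504
finger_force: 30.0
```

Request:
{"method": "move_arm", "body": {
  "translation": [
    [-0.01, 0.03, 0],
    [-0.02, 0.06, 0],
    [-0.0257, 0.0829, 0],
    [-0.0257, 0.0829, 0],
    [-0.0257, 0.0829, 0.03],
    [-0.0257, 0.0829, 0.06],
    [-0.0257, 0.0829, 0.08],
    [-0.0257, 0.0829, 0.09]
  ],
  "twist": [-0.1, -0.2, -0.2, -0.2, -0.2, -0.2, -0.2, -0.2],
  "hand": [1, 1, 1, 1, 1, 1, 1, 1]
}}

```text
time_s: 34.07
tcp_pos: [0.6593, 0.1453, 0.0692]
tcp_rot: [-0.002, 0.738, 0.675, -0.003]
force: [-0.5, 0.3, -2.7]
gripper_width: 0.5
finger_force: 30.0
```

Request:
{"method": "move_arm", "body": {
  "translation": [
    [0, 0, 0.006],
    [0, 0, 0.012],
    [0, 0, 0.015],
    [0, 0, 0.016],
    [0, 0, 0.016]
  ],
  "twist": [0, 0, 0, 0, 0],
  "hand": [1, 1, 1, 1, 1]
}}

```text
time_s: 34.48
tcp_pos: [0.6628, 0.1457, 0.0583]
tcp_rot: [0.0, 0.738, 0.675, 0.001]
force: [-0.3, -0.0, -1.9]
gripper_width: 0.501
finger_force: 30.0
```

```bash
python3 -c "
from fit import *
go(.6626,.1458,.0544,-5.1)"
```

```text
t 34.48 tcp [0.6628 0.1457 0.0583] yaw -5.09 shift [ 0.0001 -0.0002  0.0039] dist 0.004 twist 0.0001 w 0.501 F [-0.3 -0.  -1.9]
```

Request:
{"method": "move_arm", "body": {
  "translation": [
    [0, 0, 0.0015],
    [0, 0, 0.003],
    [0, 0, 0.0037],
    [0, 0, 0.0037]
  ],
  "twist": [0, 0, 0, 0],
  "hand": [1, 1, 1, 1]
}}

```text
time_s: 34.82
tcp_pos: [0.6626, 0.1456, 0.0544]
tcp_rot: [0.0, 0.738, 0.675, 0.0]
force: [-0.2, 0.4, 1.0]
gripper_width: 0.499
finger_force: 30.0
```

Request:
{"method": "move_arm", "body": {
  "translation": [
    [0, 0, 0],
    [0, 0, 0],
    [0, 0, 0],
    [0, 0, 0],
    [0, 0, 0],
    [0, 0, 0],
    [0, 0, 0]
  ],
  "twist": [0, 0, 0, 0, 0, 0, 0],
  "hand": [-0.6, -0.6, -0.6, -0.6, -0.6, -0.6, -0.6]
}}

```text
time_s: 35.4
tcp_pos: [0.6623, 0.1455, 0.0537]
tcp_rot: [-0.0, 0.738, 0.675, 0.0]
force: [1.2, 0.5, -0.5]
gripper_width: 0.799
finger_force: 0.0
```

Request:
{"method": "move_arm", "body": {
  "translation": [
    [0, 0, -0.02],
    [0, 0, -0.05],
    [0, 0, -0.085],
    [0, 0, -0.12],
    [0, -0.035, -0.12],
    [0, -0.07, -0.12],
    [0, -0.11, -0.12],
    [0, -0.15, -0.12]
  ],
  "twist": [0, 0, 0, 0, 0, 0, 0, 0],
  "hand": [-0.6, -0.6, -0.6, -0.6, -0.6, -0.6, -0.6, -0.6]
}}

```text
time_s: 36.07
tcp_pos: [0.5113, 0.1588, 0.1737]
tcp_rot: [0.0, 0.738, 0.675, 0.0]
force: [0.4, 0.7, -0.0]
gripper_width: 0.798
finger_force: 0.0
```

Request:
{"method": "move_arm", "body": {
  "translation": [
    [0.04, -0.02, 0],
    [0.08, -0.03, 0],
    [0.12, -0.03, 0],
    [0.16, -0.03, 0],
    [0.2, -0.03, 0],
    [0.24, -0.03, 0],
    [0.24, -0.03, 0],
    [0.24, -0.03, 0]
  ],
  "twist": [0, 0, 0, 0, 0, 0, 0, 0],
  "hand": [-0.6, -0.6, -0.6, -0.6, -0.6, -0.6, -0.6, -0.6]
}}

```text
time_s: 36.73
tcp_pos: [0.5039, 0.4022, 0.173]
tcp_rot: [0.0, 0.737, 0.676, -0.0]
force: [-1.0, 0.0, -0.3]
gripper_width: 0.799
finger_force: 0.0
```

```bash
python3 - <<'E'
from fit import *
np.set_printoptions(precision=4,suppress=True)
go(.5,.3,.2,-5)
u=np.array([.0901,.9959])
for n,x,z in(("big_lens_mid",(.653,.0392),.024),("small_lens_mid",(.6435,-.0654),0),("filter_mid",(.6626,.1458),0)):
    for c in(["top"],["side"],["top","side"]):
        p=fit(n,x,c,z);r=p[:2]-[.653,.0392];print("  along",(r@u).round(4),"across",(r@[u[1],-u[0]]).round(4))
t,s=robot.get_image("top"),robot.get_image("side")
a=cv2.resize(t[110:210,190:410],(704,320),interpolation=2);b=cv2.resize(s[120:260,280:420],(280,280),interpolation=2)
cv2.imwrite("pics/end.png",np.vstack([cv2.resize(t[110:205,180:420],(600,238),interpolation=2),cv2.resize(s[100:270,200:490],(600,352),interpolation=2)]))
E
```

```text
t 36.73 tcp [0.5039 0.4022 0.173 ] yaw -4.92 shift [-0.1022  0.0049 -0.027 ] dist 0.106 twist 0.0013 w 0.799 F [-1.   0.  -0.3]
big_lens_mid ['top'] [0.6538 0.0403] x-axis angle 170.0 cost 0.108
  along 0.0011 across 0.0007
big_lens_mid ['side'] [0.6509 0.0413] x-axis angle 172.3 cost 0.097
  along 0.0019 across -0.0023
big_lens_mid ['top', 'side'] [0.6522 0.0398] x-axis angle 169.7 cost 0.103
  along 0.0006 across -0.0008
small_lens_mid ['top'] [ 0.6451 -0.0653] x-axis angle 174.7 cost 0.247
  along -0.1048 across 0.0015
small_lens_mid ['side'] [ 0.6426 -0.0657] x-axis angle 170.5 cost 1.425
  along -0.1054 across -0.0009
small_lens_mid ['top', 'side'] [ 0.642  -0.0656] x-axis angle 172.4 cost 0.775
  along -0.1054 across -0.0015
filter_mid ['top'] [0.661  0.1468] x-axis angle 178.9 cost 0.105
  along 0.1079 across -0.0018
missed sideTraceback (most recent call last):
  File "<stdin>", line 7, in <module>
  File "fit.py", line 33, in fit
    r=minimize(cost,[*x0,a],method="Nelder-Mead",options=dict(initial_simplex=[[*x0,a],[x0[0]+.01,x0[1],a],[x0[0],x0[1]+.01,a],[*x0,a+.3]],xatol=2e-4,fatol=1e-4))
    res = _minimize_neldermead(fun, x0, args, callback, bounds=bounds,
                               **options)
    fsim[k] = func(sim[k])
              ~~~~^^^^^^^^
    fx = function(np.copy(x), *(wrapper_args + args))
  File "fit.py", line 30, in cost
    return e/len(d)
           ~^~~~~~~
ZeroDivisionError: division by zero
```

```bash
python3 - <<'E'
from h import *
t,s=robot.get_image("top"),robot.get_image("side")
cv2.imwrite("pics/end.png",np.vstack([cv2.resize(t[110:205,180:420],(600,238),interpolation=2),cv2.resize(s[100:270,200:490],(600,352),interpolation=2)]))
E
```

```text
(no output)
```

View pics/end.png

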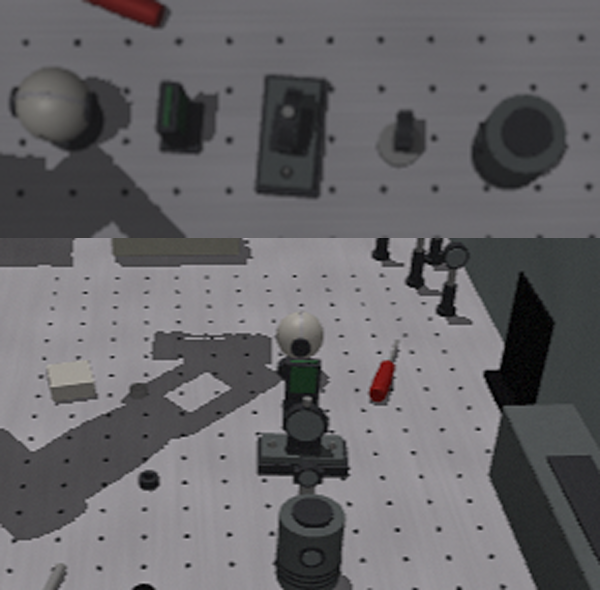

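The final picture shows sphere, filter (180,118), big lens on the plate (290,125), small lens (402,135) and lamp in one line. All are upright and square to it, and the arm is clear.

```bash
python3 -c "
from cell import robot
print(robot.finish_job())"
```

```text
the job is handed in; nothing more can be done
None
```

The light path is set up and handed in: the plate is seated over both dowels, the big lens stands on its middle, and the small lens and filter stand free about halfway along the line, each within about 2 mm of it by camera; no verdict came back.

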